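# Set the drained beaker on the stirring hotplate and arm the guarded heater

### The arm

A 6-joint arm with a two-finger parallel gripper is mounted at the origin on a cart in front of the work surface, level with it; the furniture and walls round the work are solid. World frame = base frame: x ahead of the robot, y to its left, z up, the work surface at z = 0. Lengths are in mm, angles in rad, forces in N, time in s.
With the tool pointing down it reaches from about 275 to 750 mm from the base axis. Payload 10.2 kg.
Tool frame: the origin (TCP) lies at the very end of the fingers, on their centre line; the grasp point (between the pads) lies 19 mm behind it; z points along the fingers, y is the direction in which the jaws open and shut (so a half turn about z gives the same grasp; the last joint's range is limited). The gripper opens to 85 mm and grips with 20 to 120 N. Pads are 22 mm wide; open, the fingers measure 114 mm over their backs; the gripper's body (76 mm by 85 mm) begins 54 mm behind the grasp point. The pads swing forward as they close: fully open they stand 13 mm farther back than shut.
Start: joints at [-1.364, 0.313, 1.498, -0, 1.331, -0.223], TCP at [218.75, -477.263, 231.294] pointing down, gripper open.
Joint ranges: [-2.94, 2.94], [-0.97, 2.17], [0.19, 2.56], [-1.23, 4.37], [0.02, 3.11], [-2.88, 2.88]. Speed limits (rad/s): [2.39, 2.39, 3.01, 3.14, 3.14, 3.14].

### API

Orientations are given as a unit quaternion [w, x, y, z].
In Python, from rig import * gives the robot as it stands. The module is installed in compiled form; this text tells all that it offers.
- The arm moves only by the shell command python3 -m crank 'ROWS' [FORCE]. ROWS is a JSON object of lists of equal length, an entry for each row: "dp": the shift along the world's x, y, z in cm, a list of three; "delta_rot": the turn, a rotation vector about the world's x, y, z in degrees, a list of three; "claw": the closure in counts, from 0 (fully open) to 255 (shut). A call has 1 to 10 rows; each row shifts and turns the commanded pose from where the row before left it; what a row does not reach is not made up. A row lasts 1/10 s, in which the tool goes at most 50 mm and 8.59 degrees, less where a joint would pass 70% of its speed; a pose out of reach is approached as far as the arm can. A call is refused whole if a number of a shift passes 5 or a number of a turn 8.59, either way. A call with a gripper value outside its range is refused whole. The fingers move at their own pace and stop on an object; FORCE is the grip in N (left out, the last holds). Time passes only in rows, so rows that do not move let the fingers close. It gives the time, the measured TCP pose, the force and the opening at its end, in the units of the state.
- sense(): the state, without advancing time (a new reading comes with each control period).
- capture(name): name is "side" or "top" or "wrist"; returns (picture, depth): 400x640x3 uint8, red, green, blue; 400x640 float32, mm along the optical axis (not along the pixel's ray), 0 where there is no reading.
- camera_model(name): a dict with "fx", "fy", "cx", "cy" (pixels), "cam_to_world" (4x4, takes a point from camera to world coordinates); the wrist camera has in their place "T_tool_cam" (4x4, takes a point from camera to tool coordinates, whose origin is the TCP and whose axes are the flange's). Camera axes: x right, y up, looking along -z (the intrinsics and any distortion apply to the point x, -y, -z); pixel columns grow to the right and rows downward; lengths in mm; the calibration is good to about 2 mm. A picture is of the moment at which its call begins: read the wrist's pose just before it. camera_model takes no time and is no camera call.
- finish_job(): hands the job in, once; it reports no verdict.
Trained networks look in the newest picture that a camera, given by its name, has taken for a name from the list of things; names that differ only in an ending like _2 or _b are one class to them, and where a whole thing is asked for, a point or a joint stands for the part that bears it (a point fixed in the world has none). Each returns a list of dicts, best first, with "p" (0 to 1); they miss things now and then, are a little off and sometimes report something else, mostly with a low value. They report only what shows in the picture. A call takes as long as a camera call. They do not tell look-alikes from the thing itself.
- boxes_of(camera, target): "centre" ([column, row] in pixels, amid what is visible of it).
- masks_of(camera, target): "region" (400x640 bool, what is visible of it) and "centre" ([column, row] in pixels, amid what is visible of it).
- pinpoint(camera, target): "centre" ([column, row] in pixels: a listed point, or the origin of a listed thing).
The state is a dict: "time_s": time; "joints": joint angles; "dq": joint speeds; "tau": joint torques, N m; "eef_pos": TCP position; "ee_rot": TCP orientation; "force": force on the tool from outside, world axes, zero at the start; "wrist_torque": the same for the moment, N m; "grip_width": opening from 0.0 (shut) to 1.0 (fully open).
Only numpy, scipy, OpenCV 4.12 (cv2) and the standard library are available. Lean on these libraries where they do the work, as an engineer would, in place of code of your own. Each camera call takes 0.05 s, during which the arm holds its last target.

### The job

The steel beaker has drained upside down on the desk. Turn it mouth-up and set it gently in the middle of the round white plate of the stirring hotplate; only once it stands there by itself, lift the hotplate's red safety cover, push the toggle beneath it all the way over to the left to switch the heater on, and close the cover fully again. Leave the tin and the rolls on the desk where they stand.

Things in the scene. Friction and masses are not known exactly. Their poses are not given: they have to be found in the camera images.
- beaker_center (a point): Centre, half-way up on its axis, of a loose plain stainless-steel beaker: straight round cup, 62 mm outside diameter (66 mm over the rolled rim), 84 mm tall, 2.5 mm wall, about 0.13 kg, no handle, a pouring lip 5 mm out at the rim. Its z axis runs along the beaker's axis from the mouth to the closed base, so z points up while the beaker stands mouth-down (as it starts) and must point down at the end.
- beaker_base (a point): Centre of the outside of the beaker's closed base, 42 mm from its centre along +z; axes as for beaker_center.
- beaker_mouth (a point): Centre of the beaker's open mouth, in the plane of the rim, 42 mm from its centre along -z; axes as for beaker_center.
- beaker: The same steel beaker; origin at the centre of its mouth, axes as for beaker_center. It may be laid on its side to change grip and stays put there if let go gently; the desk to the right of the hotplate, round where the beaker stands and nearer the front, is clear for that.
- hotplate_stirrer: Stirring hotplate, fixed to the desk: low white housing 206 mm deep (x) by 132 mm wide (y), top face 50 mm above the desk. Origin at the centre of its underside; its x axis points to the back of the unit, its y axis to its left, z up. The round white plate is on the back half, the red switch cover on the front half, two black knobs and lamps on the front face.
- plate (a point): Centre of the top face of the round white plate, 104 mm across, 62 mm above the desk; axes as the hotplate's.
- guard_hinge (a point): Middle of the hinge line of the red safety cover, at the cover's left end, 60 mm above the desk; the hinge line runs along the hotplate's x; axes as the hotplate's (they do not turn with the cover).
- guard (a joint): Angle of the red safety cover: 0 = closed, 1.90 = fully open, thrown over to the left. It swings up and to the hotplate's left about guard_hinge, is light (35 g), falls shut by its own weight below about 0.85 rad and stays thrown over above about 1.1 rad. The cover is a stiff hollow hood, open below: 72 mm long (from the hinge to its right end), 40 mm wide (front to back), its top 36 mm above the hinge line when closed; 2.5 mm walls.
- guard_grip (a point): Point inside the red cover where it can be pinched across its 40 mm width: 14 mm in from its right end and 19 mm above the hinge line when closed (58 mm to the right of the hinge); moves and turns with the cover. With the cover closed the steel mount beneath lies 27 mm lower. At least 30 mm is free in front of it and behind it.
- toggle (a joint): Angle of the steel toggle lever: 0 = off, leaning 0.35 rad (20 degrees) to the hotplate's right; 0.70 = on, leaning as far to its left. Stays where it is left; about 1 N at its tip moves it.
- toggle_pivot (a point): Pivot of the toggle, under the middle of the cover, 36 mm to the right of the hinge line and 56 mm above the desk; it swings about the hotplate's x axis. Axes as the hotplate's.
- toggle_tip (a point): End of the toggle lever, 34 mm from its pivot; the lever is about 11 mm thick near its end.
- label_roll: Bystander: beige roll of blank labels, 73 x 86 x 62 mm tall; origin at the centre of its underside.
- tape_roll: Bystander: roll of black tape lying flat, 55 mm across, 19 mm tall; origin at the centre of its underside.
- solvent_tin: Bystander: brown rectangular tin with a white cap, 53 x 82 x 124 mm tall; origin at the centre of its underside.
Things that resemble listed ones, but are neither listed nor needed, are in the scene too. What is shaped like the beaker but turquoise is not meant.

How it is judged:
By the outcome, as a careful person would: the job done as asked, in the order asked, and still so for the second after the job is handed in, with the robot touching nothing.
It also fails if it takes over 69 s, if anything falls off the work surface, if the arm or the gripper's body presses on something with over 40 N, if the wrist force passes 120 N, or if a joint passes its speed limit or range.

## Working session

There is one attempt and no reset: what is moved stays moved. The work goes in short steps, Python scripts to look and compute and a shell command to move; the robot and the scene stay as the last step left them, time stands still between calls to the robot, and variables do not carry over. Pictures are saved under pics/ and viewed, and the job is handed in when it is done.

```bash
mkdir -p pics; ls; cat > h.py <<'E'
from rig import *
import numpy as np, cv2
def snap(n,f):
    s=sense();rgb,d=capture(n);cv2.imwrite(f'pics/{f}.png',cv2.cvtColor(rgb,cv2.COLOR_RGB2BGR));np.save(f'pics/{f}.npy',d);return rgb,d,s
def q2R(q):
    from scipy.spatial.transform import Rotation as R
    return R.from_quat([q[1],q[2],q[3],q[0]]).as_matrix()
def c2w(n,s=None):
    m=camera_model(n)
    if 'cam_to_world' in m: return m,np.array(m['cam_to_world'])
    T=np.eye(4);T[:3,:3]=q2R(s['ee_rot']);T[:3,3]=s['eef_pos'];return m,T@np.array(m['T_tool_cam'])
def ray(m,T,px):
    u=(px[0]-m['cx'])/m['fx'];v=(px[1]-m['cy'])/m['fy']
    k=[x for x in m if 'dist' in x]
    if k and np.any(m[k[0]]):
        K=np.array([[m['fx'],0,m['cx']],[0,m['fy'],m['cy']],[0,0,1.]])
        u,v=cv2.undistortPoints(np.array([[px]],float),K,np.array(m[k[0]],float))[0,0]
    return T[:3,3],T[:3,:3]@np.array([u,-v,-1])
def atz(m,T,px,z):
    o,r=ray(m,T,px);return o+r*(z-o[2])/r[2]
def atd(m,T,px,d):
    o,r=ray(m,T,px);return o+r*d
E
python3 - <<'E'
from h import *
for n in ['side','top']:
    snap(n,n+'0')
    m=camera_model(n);print(n,{k:(np.round(v,3).tolist() if not isinstance(v,str) else v) for k,v in m.items()})
    for t in ['beaker_center','plate','guard_hinge','guard_grip','toggle_tip']:
        try:
            for r in pinpoint(n,t)[:3]: print(t,r)
        except Exception as e: print(t,e)
print(camera_model('wrist'));print(sense())
E
```

```text
pics
side {'fx': 476.575, 'fy': 476.575, 'cx': 323.246, 'cy': 203.569, 'cam_to_world': [[-0.835, 0.269, -0.48, -99.227], [-0.55, -0.44, 0.71, 805.093], [-0.021, 0.857, 0.515, 793.7], [0.0, 0.0, 0.0, 1.0]]}
beaker_center {'centre': [296.9, 178.7], 'p': 0.75}
beaker_center {'centre': [373.9, 188.2], 'p': 0.61}
plate {'centre': [356.6, 205.5], 'p': 0.81}
toggle_tip {'centre': [374.2, 181.2], 'p': 0.61}
toggle_tip {'centre': [430.6, 199.7], 'p': 0.19}
top {'fx': 472.058, 'fy': 472.058, 'cx': 321.75, 'cy': 198.638, 'cam_to_world': [[-0.009, 0.993, -0.118, 417.404], [-1.0, -0.008, 0.006, -150.646], [0.005, 0.118, 0.993, 1423.535], [0.0, 0.0, 0.0, 1.0]]}
beaker_center {'centre': [371.8, 138.0], 'p': 0.84}
beaker_center {'centre': [398.2, 222.3], 'p': 0.63}
beaker_center {'centre': [361.9, 265.2], 'p': 0.44}
plate {'centre': [353.8, 227.2], 'p': 0.91}
guard_hinge {'centre': [345.8, 264.8], 'p': 0.62}
guard_grip {'centre': [362.8, 264.0], 'p': 0.71}
guard_grip {'centre': [351.8, 241.4], 'p': 0.16}
{'fx': 303.4270848752697, 'fy': 303.4270848752697, 'cx': 318.4396768958439, 'cy': 197.9750177644
[... 337 characters left out ...]
      1.00000000e+00]])}
{'time_s': 0.6, 'joints': array([-1.36441489e+00,  3.12924850e-01,  1.49771326e+00, -9.29961351e-06,
        1.33101412e+00, -2.23407357e-01]), 'dq': array([ 0.00027536, -0.00081852, -0.00068499,  0.00077495, -0.0010734 ,
       -0.00055529]), 'tau': array([ 8.66795253e-04, -4.12026823e+01, -2.59836888e+01, -1.53494952e-04,
        5.56648029e-04, -7.38010527e-06]), 'eef_pos': array([ 218.73913833, -477.2584301 ,  231.27645618]), 'ee_rot': array([-2.98238668e-05,  9.76998683e-01,  2.13245332e-01, -4.26300968e-06]), 'force': array([-1.11002226,  0.05706195, -0.45865974]), 'wrist_torque': array([ 0.01848423,  0.01486576, -0.0062233 ]), 'grip_width': 0.9982871325290366}
```

View pics/top0.png

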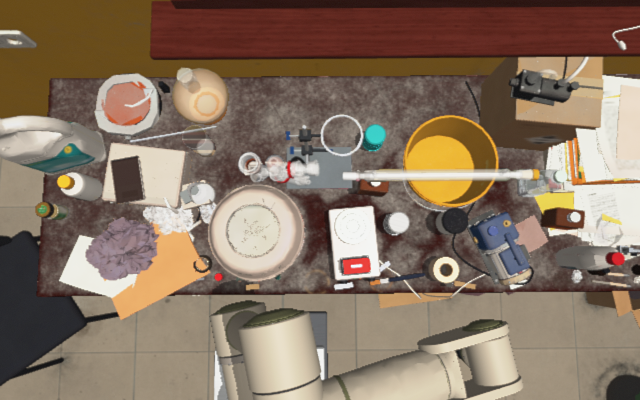

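View pics/side0.png

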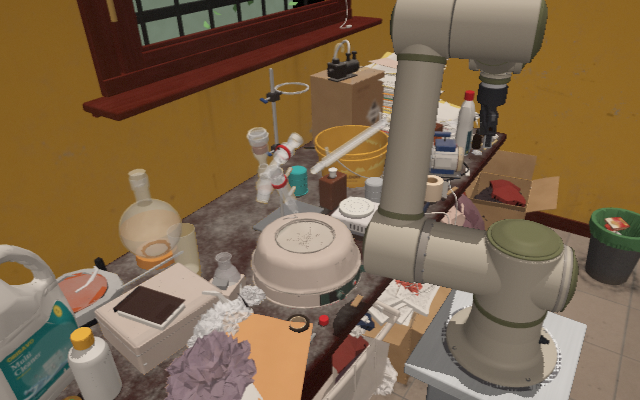

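The top view shows the hotplate at about (354,242) with the plate at (351,226) and the red cover at (356,266). The steel beaker is at (397,222), the turquoise decoy at (374,137), the tin at (373,186), the label roll at (444,269) and the tape at (452,220).

```bash
python3 - <<'E'
from h import *
im=cv2.imread('pics/top0.png');d=np.load('pics/top0.npy')
cv2.imwrite('pics/topz.png',cv2.resize(im[150:300,310:480],None,fx=4.5,fy=4,interpolation=cv2.INTER_CUBIC))
m,T=c2w('top')
for n,p in dict(plate=(350,226),bk=(397,222),cover=(356,266),tin=(373,186),label=(444,269),tape=(452,220),bar=(420,175),bar2=(360,176),bar3=(520,174),hous=(338,255),desk=(410,250),turq=(374,137)).items():
    print(n,d[p[1],p[0]],atd(m,T,p,d[p[1],p[0]]).round(0))
# height-based maps
vv,uu=np.mgrid[150:300,310:480]
P=np.stack([(uu-m['cx'])/m['fx'],-(vv-m['cy'])/m['fy'],-np.ones(uu.shape)],-1)*d[150:300,310:480,None]
W=P@T[:3,:3].T+T[:3,3]
np.save('pics/W.npy',W)
def fit(mask,n):
    q=W[mask];(c,s,a)=cv2.minAreaRect(q[:,:2].astype(np.float32));print(n,len(q),np.round(c,1),np.round(s,1),round(a,1),'z',np.median(q[:,2]).round(1),np.percentile(q[:,2],[5,95]).round(1))
x,y,z=W[...,0],W[...,1],W[...,2]
near=lambda cx,cy,r:(np.hypot(x-cx,y-cy)<r)
for n,p in dict(bk=(397,222)).items():
    c=atd(m,T,p,d[p[1],p[0]])
    fit(near(c[0],c[1],50)&(z>70),n)
R=im[150:300,310:480]
red=(R[...,2]>150)&(R[...,1]<90)
fit(red&(z>60),'cover')
fit(red&near(*atd(m,T,(356,266),d[266,356])[:2],70)&(z>80),'cover')
hp=atd(m,T,(354,242),d[242,354])
fit((np.abs(x-hp[0])<115)&(np.abs(y-hp[1])<80)&(z>40)&(z<58),'housing')
fit((np.abs(x-hp[0])<130)&(np.abs(y-hp[1])<80)&(z>58)&(z<75)&~red&(x>hp[0]),'plate')
E
```

```text
plate 1366.3483 [ 499. -239.   58.]
bk 1341.0359 [ 507. -371.   85.]
cover 1311.8578 [ 385. -252.   99.]
tin 1339.703 [ 609. -304.   98.]
label 1414.6979 [ 371. -523.   -4.]
tape 1331.484 [ 511. -525.   96.]
bar 1271.8242 [ 628. -423.  169.]
bar2 1278.7313 [ 628. -262.  161.]
bar3 1267.965 [ 628. -691.  175.]
hous 1363.8679 [ 416. -204.   50.]
desk 1419.8525 [ 429. -423.   -3.]
turq 1369.1586 [ 755. -311.   86.]
bk 370 [ 507.6 -373.4] [60.7 57.9] 87.3 z 84.3 [79.1 88.6]
cover 315 [ 388.7 -220.2] [143.3  45.9] 85.4 z 96.7 [ 91.7 100.7]
cover 308 [ 386.3 -251.6] [40.  71.8] 3.5 z 96.7 [ 92.2 100.5]
housing 1839 [ 447.1 -250.1] [216.5 132.7] 4.6 z 50.4 [44.6 55.9]
plate 947 [ 498.1 -244.8] [104.3 105.1] 80.8 z 62.8 [58.8 67.2]
```

View pics/topz.png

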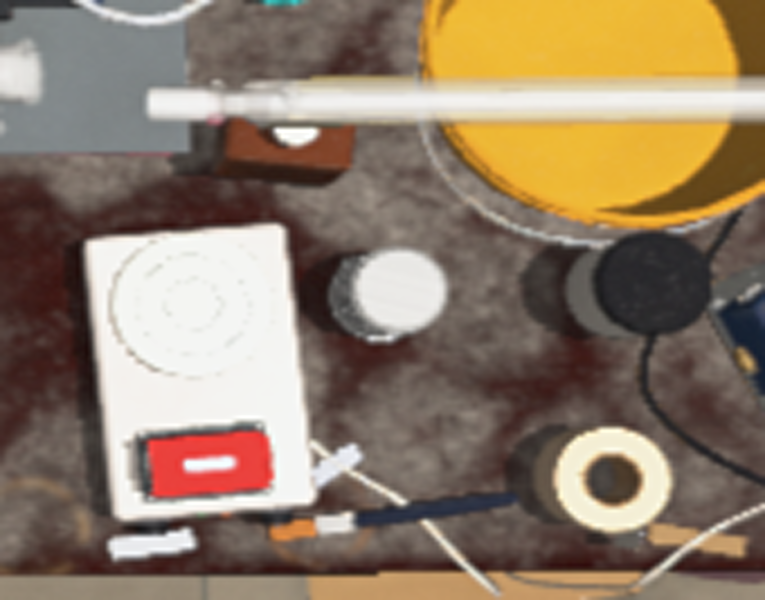

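```bash
cat >> h.py <<'E'
from scipy.spatial.transform import Rotation as R
def pose(az,p,camup=True):
    a=np.radians(az);p=np.radians(p)
    z=np.array([np.cos(a)*np.cos(p),np.sin(a)*np.cos(p),-np.sin(p)])
    x=np.array([np.cos(a)*np.sin(p),np.sin(a)*np.sin(p),np.cos(p)])
    if not camup:x=-x
    return np.column_stack([x,np.cross(z,x),z])
def go(target,Rt,gp=True):
    """target= grasp point (19 mm behind tcp) ; prints dp cm & total rotvec deg"""
    s=sense();R0=q2R(s['ee_rot']);Rt=R0 if Rt is None else Rt
    t=np.array(target,float)+(19*Rt[:,2] if gp else 0)
    dp=(t-s['eef_pos'])/10;rv=R.from_matrix(Rt@R0.T).as_rotvec(degrees=True)
    print('t',round(s['time_s'],2),'dp',dp.round(2),'rv',rv.round(2),'|rv|',np.linalg.norm(rv).round(1),'F',s['force'].round(1),'w',round(s['grip_width'],3),'j',s['joints'].round(2))
E
python3 - <<'E'
from h import *
Rt=pose(-5,20)
c=np.array([507,-373,62]);
go(c-110*Rt[:,2],Rt); go(c,Rt)
W=np.load('pics/W.npy');x,y,z=W[...,0],W[...,1],W[...,2]
# tin & bin extents
for n,m in dict(tin=(z>80)&(z<150)&(y>-360)&(y<-250)&(x>560),bin=(z>60)&(y<-400)&(x>450)&(x<720)&(y>-680)&(np.hypot(x-511,y+525)>60)).items():
    print(n,m.sum(),x[m].min(),x[m].max(),y[m].min(),y[m].max(),np.percentile(z[m],[5,50,95]))
E
```

```text
t 0.6 dp [ 20.31  11.17 -13.82] rv [ 12.05 -69.67 -25.82] |rv| 75.3 F [-1.1  0.1 -0.5] w 0.998 j [-1.36  0.31  1.5  -0.    1.33 -0.22]
t 0.6 dp [ 30.6   10.27 -17.58] rv [ 12.05 -69.67 -25.82] |rv| 75.3 F [-1.1  0.1 -0.5] w 0.998 j [-1.36  0.31  1.5  -0.    1.33 -0.22]
tin 314 591.3732261385683 630.3591637139681 -347.5301366378727 -264.352327464426 [ 91.19896629 100.53887166 123.81187911]
bin 1296 451.84839843557074 718.9352149313434 -622.5937844057456 -400.04758313873725 [ 70.5536284  164.79780805 173.75269946]
```

```bash
python3 -m crank '{"dp":[[2,1.1,-0.5],[2,1.1,-0.5],[2,1.1,-0.5],[2,1.1,-0.5],[2,1.1,-1],[2,1.1,-1],[2,1.1,-1],[2,1.1,-1],[2,1.1,-1],[2,1.1,-1]],"delta_rot":[[1.2,-6.97,-2.58],[1.2,-6.97,-2.58],[1.2,-6.97,-2.58],[1.2,-6.97,-2.58],[1.2,-6.97,-2.58],[1.2,-6.97,-2.58],[1.2,-6.97,-2.58],[1.2,-6.97,-2.58],[1.2,-6.97,-2.58],[1.2,-6.97,-2.58]],"claw":[25,25,25,25,25,25,25,25,25,25]}' 40
python3 - <<'E'
from h import *
rgb,d,s=snap('wrist','w1')
print(camera_model('wrist').keys())
print(pinpoint('wrist','beaker_center'))
m,T=c2w('wrist',s)
for r in masks_of('wrist','beaker')[:2]: print(r['p'],r['centre'])
Rt=pose(-5,20);go(np.array([507,-373,62])-110*Rt[:,2],Rt)
E
```

```text
time_s: 1.6
eef_pos: [418.9, -367.7, 151.4]
ee_rot: [0.027, 0.817, -0.037, 0.575]
force: [0.3, 0.1, 0.3]
grip_width: 0.903
dict_keys(['fx', 'fy', 'cx', 'cy', 'T_tool_cam'])
[{'centre': [263.6, 144.3], 'p': 0.89}]
0.93 [315.0, 263.4]
0.61 [268.6, 131.2]
t 1.75 dp [ 0.3   0.06 -5.68] rv [-0.17 -0.11 -0.1 ] |rv| 0.2 F [-1.2 -0.3  0.5] w 0.901 j [-1.39  0.46  2.12  1.6   1.14 -0.97]
```

View pics/w1.png

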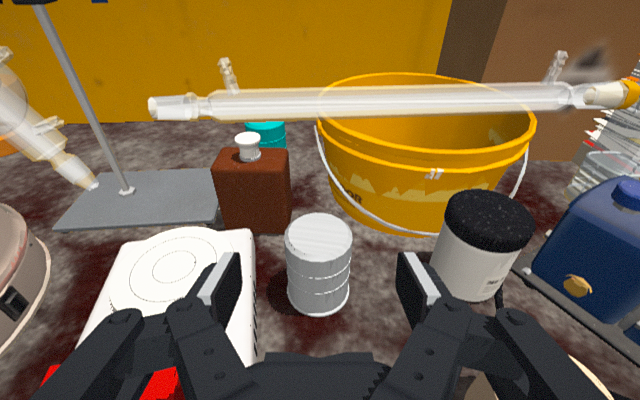

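The wrist view shows the steel beaker upright and base up between the open fingers at (318,263). The hotplate is to the left and the tin is behind.

```bash
python3 - <<'E'
from h import *
from scipy.optimize import least_squares
d=np.load('pics/w1.npy');s=sense();m,T=c2w('wrist',s)
mk=masks_of('wrist','beaker')[0]['region']
v,u=np.nonzero(cv2.erode(mk.astype(np.uint8),np.ones((5,5)))>0)
P=np.stack([(u-m['cx'])/m['fx'],-(v-m['cy'])/m['fy'],-np.ones(len(u))],-1)*d[v,u,None]
W=P@T[:3,:3].T+T[:3,3]
print(len(W),np.percentile(W[:,2],[2,50,98]))
top=W[W[:,2]>80];print('top',top.mean(0),top.min(0),top.max(0))
sd=W[(W[:,2]>15)&(W[:,2]<75)]
r=least_squares(lambda c:np.hypot(sd[:,0]-c[0],sd[:,1]-c[1])-31,[507,-373],loss='soft_l1');print(r.x,np.abs(r.fun).mean())
Rt=pose(-5,20);c=np.r_[r.x,62]
go(c-110*Rt[:,2],Rt);go(c,Rt)
E
```

```text
5297 [ 4.69705538 72.63921564 83.17272947]
top [ 498.16986576 -372.68952964   83.74653127] [ 311.39973158 -401.06839051   80.02336242] [ 527.99479621 -344.86488499  274.06543097]
[ 505.75971817 -373.28118122] 0.32339957403365105
t 1.8 dp [ 0.19  0.16 -5.81] rv [ 0.04 -0.11 -0.09] |rv| 0.2 F [-0.9 -0.6 -0.5] w 0.902 j [-1.39  0.46  2.12  1.59  1.14 -0.96]
t 1.8 dp [10.49 -0.74 -9.57] rv [ 0.04 -0.11 -0.09] |rv| 0.2 F [-0.9 -0.6 -0.5] w 0.902 j [-1.39  0.46  2.12  1.59  1.14 -0.96]
```

```bash
python3 -m crank '{"dp":[[0.2,0.16,-2.8],[0,0,-3],[3,-0.26,-1.1],[3,-0.26,-1.1],[2.2,-0.2,-0.8],[2.1,-0.18,-0.76],[0,0,0]],"delta_rot":[[0,0,0],[0,0,0],[0,0,0],[0,0,0],[0,0,0],[0,0,0],[0,0,0]],"claw":[25,25,25,25,25,25,25]}' 40
python3 - <<'E'
from h import *
go([505.8,-373.3,62],pose(-5,20))
snap('wrist','w2')
E
```

```text
time_s: 2.5
eef_pos: [525.5, -375.4, 57.0]
ee_rot: [0.026, 0.818, -0.033, 0.574]
force: [-0.7, 0.7, -0.4]
grip_width: 0.901
t 2.5 dp [-0.19  0.05 -0.15] rv [ 0.27  0.05 -0.19] |rv| 0.3 F [-0.7  0.7 -0.4] w 0.901 j [-1.15  0.76  1.93  1.88  1.04 -1.12]
```

View pics/w2.png

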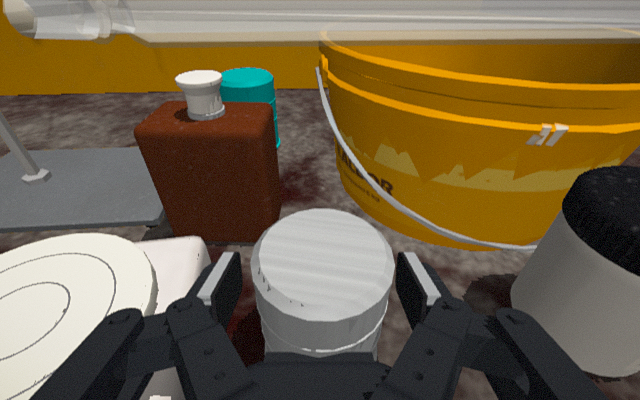

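The beaker is centred between the pads, at about (322,250), so I'll close and lift.

```bash
python3 -m crank '{"dp":[[0,0,0],[0,0,0],[0,0,0],[0,0,0],[0,0,0],[0,0,2],[0,0,4],[0,0,4]],"delta_rot":[[0,0,0],[0,0,0],[0,0,0],[0,0,0],[0,0,0],[0,0,0],[0,0,0],[0,0,0]],"claw":[255,255,255,255,255,255,255,255]}' 50
python3 - <<'E'
from h import *
# lay: z_b azimuth A
A=-40
go([450,-400,110],pose(-5,20));go([450,-400,110],pose(A,20));go([450,-400,110],pose(A,110))
E
```

```text
time_s: 3.35
eef_pos: [522.9, -374.6, 156.0]
ee_rot: [0.025, 0.819, -0.037, 0.572]
force: [0.2, -0.5, -2.1]
grip_width: 0.713
t 3.35 dp [-5.52 -2.69 -5.25] rv [-0.05 -0.11  0.08] |rv| 0.1 F [ 0.2 -0.5 -2.1] w 0.713 j [-1.15  0.53  1.94  1.74  0.99 -0.86]
t 3.35 dp [-5.93 -3.69 -5.25] rv [ -0.08  -0.09 -34.92] |rv| 34.9 F [ 0.2 -0.5 -2.1] w 0.713 j [-1.15  0.53  1.94  1.74  0.99 -0.86]
t 3.35 dp [-7.79 -2.12 -6.38] rv [ 34.86  84.09 -27.34] |rv| 95.1 F [ 0.2 -0.5 -2.1] w 0.713 j [-1.15  0.53  1.94  1.74  0.99 -0.86]
```

```bash
python3 -m crank '{"dp":[[-0.8,-0.2,0],[-0.8,-0.2,0],[-0.8,-0.2,0],[-0.8,-0.2,0],[-0.8,-0.2,0],[-0.8,-0.2,0],[-0.8,-0.2,0],[-0.8,-0.2,0],[-0.8,-0.2,0],[-0.6,-0.2,0]],"delta_rot":[[2.9,7.0,-2.28],[2.9,7.0,-2.28],[2.9,7.0,-2.28],[2.9,7.0,-2.28],[2.9,7.0,-2.28],[2.9,7.0,-2.28],[2.9,7.0,-2.28],[2.9,7.0,-2.28],[2.9,7.0,-2.28],[2.9,7.0,-2.28]],"claw":[255,255,255,255,255,255,255,255,255,255]}'
python3 - <<'E'
from h import *
go([450,-400,110],pose(-40,110))
E
```

```text
time_s: 4.35
eef_pos: [455.7, -388.7, 154.4]
ee_rot: [-0.049, 0.96, -0.273, 0.04]
force: [0.3, -0.3, -2.3]
grip_width: 0.713
t 4.35 dp [-1.07 -0.72 -6.23] rv [ 7.99 22.37 -6.95] |rv| 24.7 F [ 0.3 -0.3 -2.3] w 0.713 j [-0.96  0.53  1.4   0.13  1.22  1.12]
```

```bash
python3 -m crank '{"dp":[[-0.3,-0.2,0],[-0.3,-0.2,-1],[-0.3,-0.2,-1],[-0.2,-0.1,-1],[0,0,0]],"delta_rot":[[2,5.6,-1.74],[2,5.6,-1.74],[2,5.6,-1.74],[2,5.6,-1.74],[0,0,0]],"claw":[255,255,255,255,255]}'
python3 - <<'E'
from h import *
snap('side','s1');rgb,d,s=snap('wrist','w3')
go([450,-400,33],pose(-40,110))
m,T=c2w('side');print(boxes_of('side','beaker'))
E
```

```text
time_s: 4.85
eef_pos: [445.6, -395.0, 120.8]
ee_rot: [-0.061, 0.926, -0.336, -0.163]
force: [-1.1, 0.3, -2.0]
grip_width: 0.71
t 4.95 dp [ -0.08  -0.06 -10.84] rv [-0.02  0.44 -0.17] |rv| 0.5 F [ 0.2 -0.1 -0.6] w 0.713 j [-0.89  0.76  1.11 -0.06  1.61  1.38]
[{'centre': [410.5, 173.2], 'p': 0.59}, {'centre': [301.0, 177.0], 'p': 0.58}]
```

View pics/w3.png

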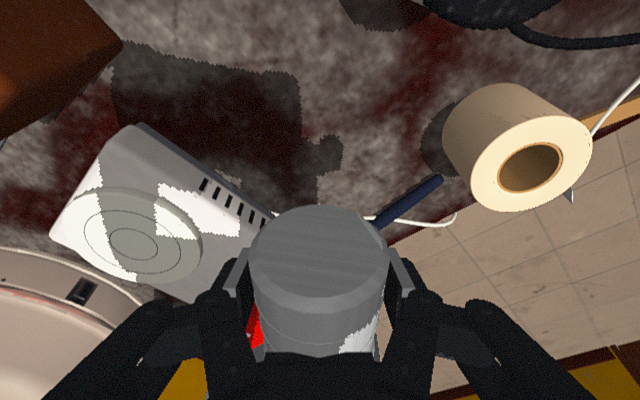

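View pics/s1.png

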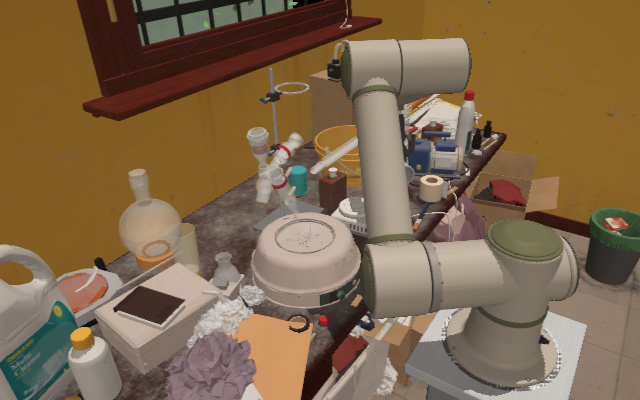

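The beaker is held sideways with its base facing outward, at (320,255) in the wrist view. The cable and knife lie near the front at about (400,210). I'll check the bin clearance before choosing where to lay it.

```bash
python3 - <<'E'
from h import *
d=np.load('pics/top0.npy');m,T=c2w('top');im=cv2.imread('pics/top0.png')
for p in [(450,117),(450,207),(405,160),(420,200),(430,203),(412,188),(410,195),(385,240),(400,268),(412,273),(388,262),(395,266),(420,277),(392,279)]:
    print(p,im[p[1],p[0]],atd(m,T,p,d[p[1],p[0]]).round(0))
E
```

```text
(450, 117) [ 35 115 164] [ 798. -520.  135.]
(450, 207) [104 125 150] [ 557. -548.   -1.]
(405, 160) [ 48 159 222] [ 676. -390.  137.]
(420, 200) [120 131 141] [ 579. -457.    1.]
(430, 203) [ 99 109 123] [ 570. -488.   -1.]
(412, 188) [ 31  81 114] [ 609. -423.   55.]
(410, 195) [123 134 145] [ 587. -415.   65.]
(385, 240) [54 58 78] [ 459. -348.    1.]
(400, 268) [111 120 130] [ 375. -392.   -6.]
(412, 273) [ 79  87 102] [ 360. -426.    2.]
(388, 262) [239 233 231] [ 394. -355.    3.]
(395, 266) [111 120 131] [ 381. -376.   -1.]
(420, 277) [ 91  97 108] [ 348. -449.    4.]
(392, 279) [65 48 42] [ 344. -365.    7.]
```

```bash
python3 -m crank '{"dp":[[0.5,-0.5,-2],[0.5,-0.5,-3],[0.4,-0.4,-3],[0,0,-2],[0,0,-0.3],[0,0,0]],"delta_rot":[[0,0.44,-0.17],[0,0,0],[0,0,0],[0,0,0],[0,0,0],[0,0,0]],"claw":[255,255,255,255,255,255]}'
python3 - <<'E'
from h import *
go([465,-413,33],pose(-40,110))
E
```

```text
time_s: 5.6
eef_pos: [460.0, -409.4, 22.1]
ee_rot: [-0.059, 0.925, -0.337, -0.163]
force: [-0.0, -0.6, -1.7]
grip_width: 0.713
t 5.6 dp [ 0.    0.06 -0.7 ] rv [ 0.03 -0.    0.04] |rv| 0.1 F [-0.  -0.6 -1.7] w 0.713 j [-0.89  0.92  1.09 -0.07  1.48  1.4 ]
```

```bash
python3 -m crank '{"dp":[[0,0,-0.3],[0,0,-0.2],[0,0,0]],"delta_rot":[[0,0,0],[0,0,0],[0,0,0]],"claw":[255,255,255]}'
python3 -m crank '{"dp":[[0,0,-0.15],[0,0,0]],"delta_rot":[[0,0,0],[0,0,0]],"claw":[255,255]}'
```

```text
time_s: 5.9
eef_pos: [460.1, -409.3, 16.4]
ee_rot: [-0.059, 0.925, -0.337, -0.164]
force: [-0.7, 0.7, -0.8]
grip_width: 0.717
time_s: 6.1
eef_pos: [460.2, -409.3, 15.8]
ee_rot: [-0.059, 0.925, -0.337, -0.164]
force: [-1.1, 0.8, 6.5]
grip_width: 0.716
```

```bash
python3 -m crank '{"dp":[[0,0,0],[0,0,0],[0,0,0],[0,0,0]],"delta_rot":[[0,0,0],[0,0,0],[0,0,0],[0,0,0]],"claw":[60,30,20,20]}'
python3 - <<'E'
from h import *
snap('wrist','w4');s=sense();print(s['force'],s['grip_width'])
Rt=pose(-40,110);Rn=pose(-40,45)
go(np.array([465,-413,34])-130*Rt[:,2],Rt)
c=np.array([465,-413,34])-np.array([np.cos(np.radians(40)),-np.sin(np.radians(40)),0])*32
print(c);go(c-110*Rn[:,2],Rn)
E
```

```text
time_s: 6.5
eef_pos: [460.0, -409.1, 14.3]
ee_rot: [-0.059, 0.925, -0.337, -0.164]
force: [0.3, 1.1, 0.1]
grip_width: 0.919
[ 0.6401709  -0.04983126 -0.3237143 ] 0.9152917480335591
t 6.55 dp [ 3.41 -2.83 12.4 ] rv [-0.04 -0.09  0.03] |rv| 0.1 F [ 0.6 -0.  -0.3] w 0.915 j [-0.89  0.93  1.09 -0.07  1.47  1.4 ]
[ 440.48657782 -392.43079649   34.        ]
t 6.55 dp [-6.88  5.81  8.41] rv [-41.84 -49.87   0.05] |rv| 65.1 F [ 0.6 -0.  -0.3] w 0.915 j [-0.89  0.93  1.09 -0.07  1.47  1.4 ]
```

View pics/w4.png

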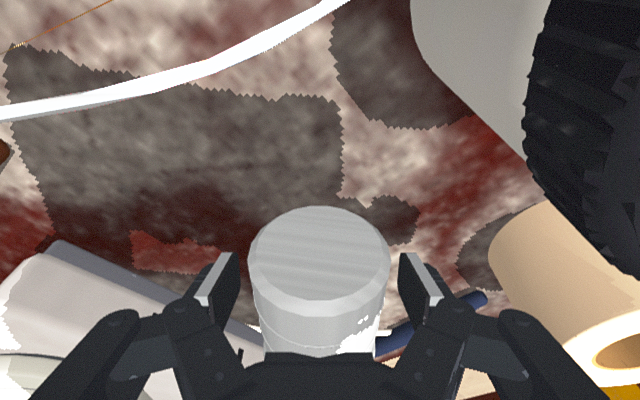

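The beaker lies still between the open pads. Next I'll back out and turn to a 45° pitch.

```bash
python3 -m crank '{"dp":[[0.8,-0.7,3],[1.3,-1,4.7],[1.3,-1.1,4.7],[-1,0.8,1],[-1.4,1.2,1],[-1.4,1.2,0],[-1.4,1.2,0],[-1.4,1.2,0],[-1.4,1.2,0],[-1.4,1,0]],"delta_rot":[[0,0,0],[0,0,0],[0,0,0],[-5.23,-6.23,0],[-5.23,-6.23,0],[-5.23,-6.23,0],[-5.23,-6.23,0],[-5.23,-6.23,0],[-5.23,-6.23,0],[-5.23,-6.23,0]],"claw":[20,20,20,20,20,20,20,20,20,20]}'
python3 - <<'E'
from h import *
Rn=pose(-40,45);c=np.array([440.5,-392.4,34])
go(c-110*Rn[:,2],Rn);snap('wrist','w5')
E
```

```text
time_s: 7.55
eef_pos: [406.1, -359.8, 158.4]
ee_rot: [0.097, 0.899, -0.324, 0.279]
force: [2.1, -0.1, -0.3]
grip_width: 0.922
t 7.55 dp [-1.49  0.88 -6.01] rv [-7.13 -7.87 -0.47] |rv| 10.6 F [ 2.1 -0.1 -0.3] w 0.922 j [-1.04  0.19  2.01  0.5   0.43  0.82]
```

View pics/w5.png

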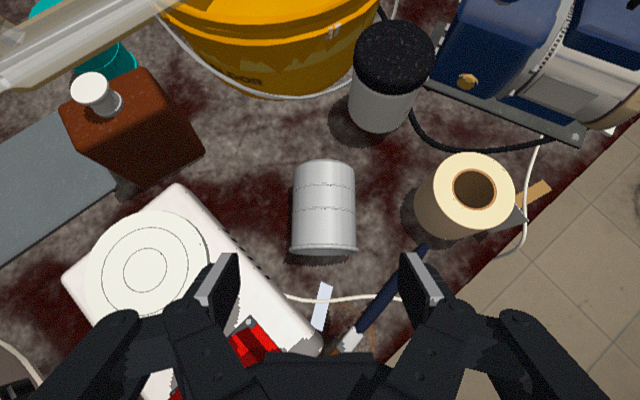

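```bash
python3 - <<'E'
from h import *
from scipy.optimize import least_squares
d=np.load('pics/w5.npy');s=sense();m,T=c2w('wrist',s)
res=masks_of('wrist','beaker');print([(r['p'],r['centre']) for r in res])
mk=[r for r in res if abs(r['centre'][0]-324)<25 and abs(r['centre'][1]-205)<40][0]['region']
v,u=np.nonzero(cv2.erode(mk.astype(np.uint8),np.ones((5,5)))>0)
P=np.stack([(u-m['cx'])/m['fx'],-(v-m['cy'])/m['fy'],-np.ones(len(u))],-1)*d[v,u,None]
W=P@T[:3,:3].T+T[:3,3]
W=W[(W[:,2]>25)&(W[:,2]<75)]
def f(q):
    az,lat,zc=q;n=np.array([np.cos(az),np.sin(az)]);l=np.array([-n[1],n[0]])
    return np.hypot(W[:,:2]@l-lat,W[:,2]-zc)-31
a=np.radians(-40)
r=least_squares(f,[a,np.array([465,-413])@[-np.sin(a),np.cos(a)],32],loss='soft_l1');az,lat,zc=r.x
n=np.array([np.cos(az),np.sin(az)]);l=np.array([-n[1],n[0]])
t=W[:,:2]@n;lo,hi=np.percentile(t,[1,99]);print('az',np.degrees(az),'zc',zc,'len',hi-lo,np.abs(r.fun).mean())
print('mouth',n*lo+l*lat,'base',n*hi+l*lat)
g=np.r_[n*(hi-54)+l*lat,33];print('g',g)
Rn=pose(np.degrees(az),45);go(g-110*Rn[:,2],Rn);go(g,Rn)
E
```

```text
[(0.81, [319.8, 210.1]), (0.69, [106.7, 61.2])]
az -39.81185914954214 zc 29.22417474528735 len 78.03599437628645 0.5440398430777124
mouth [ 415.06956196 -371.58452198] base [ 475.01299036 -421.54852713]
g [ 433.53283547 -386.974017     33.        ]
t 7.65 dp [-2.2   1.33 -6.  ] rv [-7.42 -7.98 -0.36] |rv| 10.9 F [ 0.7 -1.1  0.2] w 0.925 j [-1.04  0.19  2.01  0.5   0.43  0.82]
t 7.65 dp [  3.78  -3.65 -13.78] rv [-7.42 -7.98 -0.36] |rv| 10.9 F [ 0.7 -1.1  0.2] w 0.925 j [-1.04  0.19  2.01  0.5   0.43  0.82]
```

```bash
python3 -m crank '{"dp":[[-1,0.6,-2],[-0.9,0.6,-2],[-0.1,0,-2],[1,-0.9,-1.5],[1,-0.9,-1.5]],"delta_rot":[[-3.7,-4,-0.2],[-3.7,-4,-0.2],[0,0,0],[0,0,0],[0,0,0]],"claw":[20,20,20,20,20]}'
python3 - <<'E'
from h import *
Rn=pose(-40,45);go([436,-389,32],Rn);snap('wrist','w6')
E
```

```text
time_s: 8.15
eef_pos: [428.5, -371.8, 93.2]
ee_rot: [0.097, 0.888, -0.312, 0.323]
force: [-0.1, -0.4, 0.2]
grip_width: 0.92
t 8.15 dp [ 1.78 -2.59 -7.46] rv [-4.86 -3.32 -2.01] |rv| 6.2 F [-0.1 -0.4  0.2] w 0.92 j [-1.04  0.36  2.06  1.26  0.27  0.05]
```

View pics/w6.png

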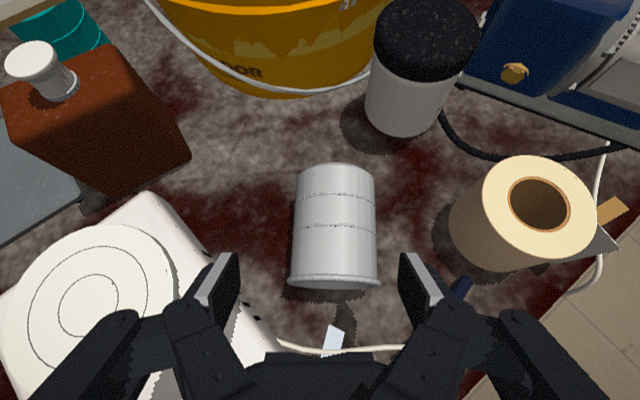

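```bash
python3 -m crank '{"dp":[[0,0,-0.5],[0,0,-0.5],[0,-0.3,-0.5],[0,-0.3,-0.5],[0,0,0]],"delta_rot":[[-1,-0.7,-0.4],[-1,-0.7,-0.4],[-1,-0.7,-0.4],[-1,-0.7,-0.4],[-0.8,-0.5,-0.4]],"claw":[20,20,20,20,20]}'
python3 - <<'E'
from h import *
Rn=pose(-40,45);go([436,-389,32],Rn)
E
```

```text
time_s: 8.7
eef_pos: [428.1, -377.4, 73.7]
ee_rot: [0.131, 0.868, -0.316, 0.36]
force: [-0.0, -0.4, -0.2]
grip_width: 0.923
t 8.7 dp [ 1.82 -2.02 -5.51] rv [-0.    0.06 -0.  ] |rv| 0.1 F [-0.  -0.4 -0.2] w 0.923 j [-1.04  0.42  2.12  2.12  0.28 -0.81]
```

```bash
python3 -m crank '{"dp":[[0.1,-0.2,-1.3],[0.1,-0.2,-1.4],[0.5,-0.5,-0.9],[0.5,-0.5,-0.9],[0.6,-0.6,-1],[0,0,0]],"delta_rot":[[0,0,0],[0,0,0],[0,0,0],[0,0,0],[0,0,0],[0,0,0]],"claw":[20,20,20,20,20,20]}'
python3 - <<'E'
from h import *
Rn=pose(-40,45);go([436,-389,32],Rn);snap('wrist','w7')
E
```

```text
time_s: 9.3
eef_pos: [446.6, -397.6, 18.5]
ee_rot: [0.13, 0.868, -0.316, 0.36]
force: [-0.6, -0.3, 0.3]
grip_width: 0.919
t 9.3 dp [-0.03 -0.01  0.01] rv [-0.03  0.06 -0.03] |rv| 0.1 F [-0.6 -0.3  0.3] w 0.919 j [-1.02  0.59  2.05  2.4   0.34 -1.09]
```

View pics/w7.png

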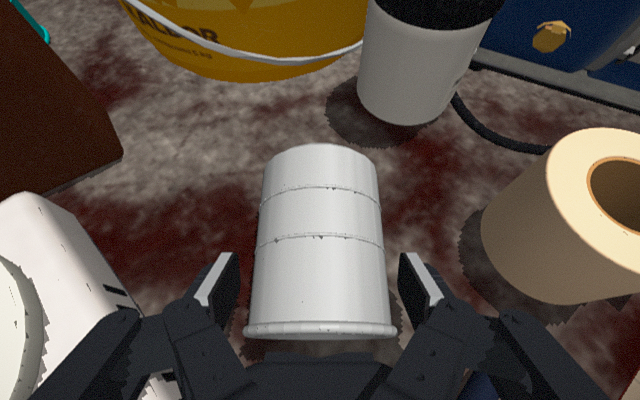

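```bash
python3 -m crank '{"dp":[[0,0,0],[0,0,0],[0,0,0],[0,0,0],[0,0,1],[0,0,2]],"delta_rot":[[0,0,0],[0,0,0],[0,0,0],[0,0,0],[0,0,0],[0,0,0]],"claw":[255,255,255,255,255,255]}' 50
cat > kin.py <<'E'
from h import *
from scipy.optimize import least_squares
def fk(j,p):
    a,d,h,L2,L3,b,Lt,o6=p
    E=R.from_euler
    r1=E('z',j[0]);r2=r1*E('y',j[1]);r3=r2*E('y',j[2])
    pw=r1.apply([a,d,h])+r2.apply([0,0,L2])+r3.apply([b,0,L3])
    r5=r3*E('z',j[3])*E('y',j[4])
    return pw+r5.apply([0,0,Lt]), (r5*E('z',j[5]+o6)).as_matrix(),pw
E
python3 - <<'E'
from kin import *
s=sense();print(s['time_s'],s['force'],s['grip_width'])
D=[([-1.36441489,.312924850,1.49771326,0,1.33101412,-.223407],[218.739,-477.258,231.276],None),
([-1.39,.46,2.12,1.6,1.14,-.97],[418.9,-367.7,151.4],None),
([-1.15,.76,1.93,1.88,1.04,-1.12],[525.5,-375.4,57],None),
([-1.15,.53,1.94,1.74,.99,-.86],[522.9,-374.6,156],None),
([-.96,.53,1.4,.13,1.22,1.12],[455.7,-388.7,154.4],None),
([-.89,.93,1.09,-.07,1.47,1.4],[460.,-409.1,14.3],None),
([-1.04,.19,2.01,.5,.43,.82],[406.1,-359.8,158.4],None),
([-1.02,.59,2.05,2.4,.34,-1.09],[446.6,-397.6,18.5],None),
(s['joints'],s['eef_pos'],q2R(s['ee_rot']))]
def f(p):
    o=[]
    for j,x,M in D:
        P,Q,_=fk(j,p);o+=list(P-x)
        if M is not None:o+=list(((Q-M)*200).ravel())
    return o
best=min((least_squares(f,[0,d0,300,400,400,0,250,o]) for o in (0,1.57,3.14,-1.57) for d0 in(-100,100)),key=lambda r:r.cost)
print(best.x.round(2),np.abs(best.fun).max())
np.save('kin.npy',best.x)
E
```

```text
time_s: 9.95
eef_pos: [444.5, -396.0, 47.3]
ee_rot: [0.13, 0.869, -0.317, 0.357]
force: [0.6, 0.1, -0.9]
grip_width: 0.718
9.95 [ 0.55687463  0.11342164 -0.92591243] 0.718134898540506
[4.1000e-01 1.1701e+02 1.9803e+02 4.4029e+02 3.9692e+02 3.7870e+01
 2.5316e+02 1.5700e+00] 3.0788156110640266
```

```bash
cat >> kin.py <<'E'
p=np.load('kin.npy') if __import__('os').path.exists('kin.npy') else None
lo=np.array([-2.94,-.97,.19,-1.23,.02,-2.88]);hi=np.array([2.94,2.17,2.56,4.37,3.11,2.88])
def ik(g,Rt,gp=True):
    t=np.array(g,float)+(19*Rt[:,2] if gp else 0);out=[]
    f=lambda j:np.r_[(fk(j,p)[0]-t)/100,(fk(j,p)[1]-Rt).ravel()]
    for j4 in(-.8,0,1,2,3,4):
        for j6 in(-2,-.7,.7,2):
            r=least_squares(f,[np.arctan2(t[1],t[0])-.2,.4,1.8,j4,.6,j6],bounds=(lo,hi))
            if r.cost<1e-5 and not any(np.abs(r.x-o).max()<.05 for o in out): out.append(r.x)
    return out
E
python3 - <<'E'
from kin import *
for az in(0,-15,-26,-38,-50):
  for j in ik([498,-245,62+54],pose(az,45,False)): print(az,j.round(2), 'wrist',fk(j,p)[2].round(0))
print('lifted pre-roll')
for pt in (45,60,75):
  for cu in (True,False):
    for j in ik([436,-389,200],pose(-40,pt,cu)): print(pt,cu,j.round(2))
E
```

```text
0 [-0.92  0.38  2.05  1.33  0.62  2.69] wrist [ 332. -245.  282.]
-15 [-0.84  0.35  2.1   1.58  0.4   2.7 ] wrist [ 338. -202.  282.]
-26 [-0.76  0.34  2.11  1.89  0.23  2.59] wrist [ 349. -172.  282.]
-38 [-0.67  0.35  2.1   3.07  0.09  1.63] wrist [ 368. -143.  282.]
lifted pre-roll
45 True [-1.02  0.23  1.96  0.88  0.3   0.48]
45 False [-1.02  0.23  1.96  0.88  0.3  -2.66]
60 True [-0.99  0.27  1.78  0.26  0.59  1.1 ]
60 False [-0.99  0.27  1.78  0.26  0.59 -2.04]
75 True [-0.96  0.36  1.59  0.08  0.94  1.27]
75 False [-0.96  0.36  1.59  0.08  0.94 -1.87]
```

```bash
python3 - <<'E'
from kin import *
for g,az in (([436,-389,85],-40),([436,-389,85],-30),([430,-380,110],-35),([440,-360,140],-30),([498,-245,150],-22),([498,-245,116],-22)):
  for j in ik(g,pose(az,45,False)): print(g,az,j.round(2))
go([436,-389,85],pose(-40,45))
print((pose(-40,45)[:,2]*180).round(1))
E
```

```text
[436, -389, 85] -40 [-1.02  0.46  2.04  2.05  0.26  2.41]
[436, -389, 85] -30 [-1.09  0.47  2.03  1.71  0.39  2.57]
[430, -380, 110] -35 [-1.06  0.39  2.06  1.7   0.31  2.68]
[498, -245, 116] -22 [-0.79  0.35  2.11  1.76  0.29  2.65]
t 9.95 dp [ 0.18 -0.16  2.43] rv [-0.21 -0.22  0.07] |rv| 0.3 F [ 0.6  0.1 -0.9] w 0.718 j [-1.02  0.51  2.05  2.23  0.29 -0.91]
[  97.5  -81.8 -127.3]
```

```bash
python3 - <<'E'
from kin import *
for g in ([436,-389,85],[450,-340,130],[498,-245,135],[498,-245,118]):
 for az in (-38,-30,-22):
  for pt in (30,38):
   for j in ik(g,pose(az,pt,False)): print(g,az,pt,j.round(2))
E
```

```text
[436, -389, 85] -38 30 [-1.07  0.54  2.16  2.53  0.65  1.86]
[436, -389, 85] -38 38 [-1.06  0.49  2.1   2.35  0.44  2.06]
[436, -389, 85] -30 30 [-1.14  0.54  2.14  2.26  0.71  1.98]
[436, -389, 85] -30 38 [-1.11  0.49  2.09  2.05  0.52  2.21]
[436, -389, 85] -22 30 [-1.2   0.56  2.11  2.01  0.77  2.07]
[436, -389, 85] -22 38 [-1.16  0.51  2.06  1.81  0.61  2.31]
[450, -340, 130] -38 30 [-0.97  0.39  2.2   2.61  0.54  1.88]
[450, -340, 130] -38 38 [-0.95  0.35  2.14  2.36  0.32  2.15]
[450, -340, 130] -30 30 [-1.04  0.39  2.2   2.29  0.61  2.04]
[450, -340, 130] -30 38 [-1.02  0.35  2.14  2.01  0.43  2.35]
[450, -340, 130] -22 30 [-1.11  0.4   2.18  2.03  0.69  2.16]
[450, -340, 130] -22 38 [-1.08  0.36  2.12  1.76  0.54  2.45]
[498, -245, 135] -38 30 [-0.67  0.37  2.21  3.12  0.49  1.58]
[498, -245, 135] -38 38 [-0.67  0.33  2.15  3.11  0.24  1.6 ]
[498, -245, 135] -30 30 [-0.76  0.36  2.23  2.73  0.52  1.82]
[498, -245, 135] -30 38 [-0.75  0.32  2.16  2.5   0.29  2.06]
[498, -245, 135] -22 30 [-0.84  0.36  2.23  2.38  0.58  2.  ]
[498, -245, 135] -22 38 [-0.81  0.32  2.16  2.09  0.39  2.31]
[498, -245, 118] -38 30 [-0.67  0.42  2.22  3.12  0.54  1.58]
[498, -245, 118] -38 38 [-0.67  0.37  2.16  3.12  0.29  1.59]
[498, -245, 118] -30 30 [-0.76  0.41  2.23  2.76  0.57  1.78]
[498, -245, 118] -30 38 [-0.75  0.36  2.17  2.59  0.34  1.96]
[498, -245, 118] -22 30 [-0.84  0.41  2.23  2.44  0.62  1.94]
[498, -245, 118] -22 38 [-0.81  0.36  2.17  2.19  0.42  2.2 ]
```

```bash
python3 - <<'E'
from kin import *
go([436,-389,90],pose(-38,38))
E
```

```text
t 9.95 dp [ 0.33 -0.22  3.1 ] rv [-4.62 -5.66  2.06] |rv| 7.6 F [ 0.6  0.1 -0.9] w 0.718 j [-1.02  0.51  2.05  2.23  0.29 -0.91]
```

```bash
python3 -m crank '{"dp":[[0,0,1],[0.1,-0.1,1],[0.2,-0.1,1.1],[0,0,0],[0,0,0],[0,0,0],[0,0,0],[0,0,0],[0,0,0],[0,0,0]],"delta_rot":[[-1.54,-1.89,0.69],[-1.54,-1.89,0.69],[-1.54,-1.88,0.68],[0,0,0],[5.08,-3.97,-5.04],[5.08,-3.97,-5.04],[5.08,-3.97,-5.04],[5.08,-3.97,-5.04],[5.08,-3.97,-5.04],[5.08,-3.97,-5.04]],"claw":[255,255,255,255,255,255,255,255,255,255]}'
python3 - <<'E'
from kin import *
s=sense();print(s['joints'].round(2),q2R(s['ee_rot']).round(3)[:,2],s['force'])
E
```

```text
time_s: 10.95
eef_pos: [448.0, -398.5, 78.7]
ee_rot: [-0.042, 0.649, -0.622, 0.436]
force: [0.2, 0.2, -1.3]
grip_width: 0.716
[-1.05  0.47  2.1   2.33  0.42 -0.19] [ 0.619 -0.488 -0.616] [ 0.17174239  0.20921014 -1.25948458]
```

```bash
python3 -m crank '{"dp":[[0,0,0],[0,0,0],[0,0,0],[0,0,0],[0,0,0],[0,0,0],[0,0,0],[0,0,0],[0,0,0],[0,0,0]],"delta_rot":[[5.08,-3.97,-5.04],[5.08,-3.97,-5.04],[5.08,-3.97,-5.04],[5.08,-3.97,-5.04],[5.08,-3.97,-5.04],[5.08,-3.97,-5.04],[5.08,-3.97,-5.04],[5.08,-3.97,-5.04],[5.08,-3.97,-5.04],[5.08,-3.97,-5.04]],"claw":[255,255,255,255,255,255,255,255,255,255]}'
python3 - <<'E'
from kin import *
go([436,-389,90],pose(-38,38,False))
E
```

```text
time_s: 11.95
eef_pos: [448.0, -398.5, 78.7]
ee_rot: [0.316, -0.084, 0.896, -0.301]
force: [-0.3, -0.1, -0.3]
grip_width: 0.714
t 11.95 dp [-0.02  0.03 -0.04] rv [ 30.08 -23.94 -29.97] |rv| 48.8 F [-0.3 -0.1 -0.3] w 0.714 j [-1.05  0.47  2.1   2.32  0.42  1.25]
```

```bash
python3 -m crank '{"dp":[[0,0,0],[0,0,0],[0,0,0],[0,0,0],[0,0,0],[0,0,0],[0.2,1,1.5],[0.3,1,1.5],[0.3,1,1.5],[0,0,0]],"delta_rot":[[5.02,-3.99,-5],[5.02,-3.99,-5],[5.02,-3.99,-5],[5.02,-3.99,-5],[5,-3.99,-5],[5,-3.99,-5],[0,0,0.5],[0,0,0.5],[0,0,0.5],[0,0,0]],"claw":[255,255,255,255,255,255,255,255,255,255]}'
python3 - <<'E'
from kin import *
go([498,-245,135],pose(-25,38,False))
snap('wrist','w8');snap('top','t8');snap('side','s8')
im=cv2.imread('pics/t8.png');cv2.imwrite('pics/t8z.png',cv2.resize(im[150:300,310:480],None,fx=4.5,fy=4,interpolation=cv2.INTER_CUBIC))
E
```

```text
time_s: 12.95
eef_pos: [456.7, -368.3, 125.6]
ee_rot: [0.417, 0.278, 0.854, -0.14]
force: [0.3, 0.1, -1.7]
grip_width: 0.717
t 12.95 dp [ 5.49 11.7  -0.23] rv [ 0.43 -0.07 11.32] |rv| 11.3 F [ 0.3  0.1 -1.7] w 0.717 j [-1.01  0.34  2.12  2.15  0.34  2.3 ]
```

View pics/w8.png

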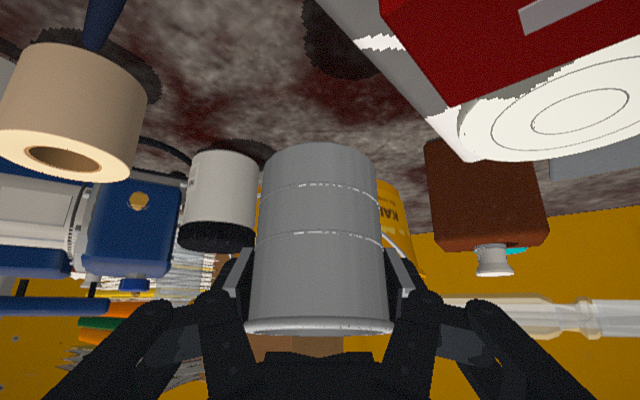

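View pics/t8z.png

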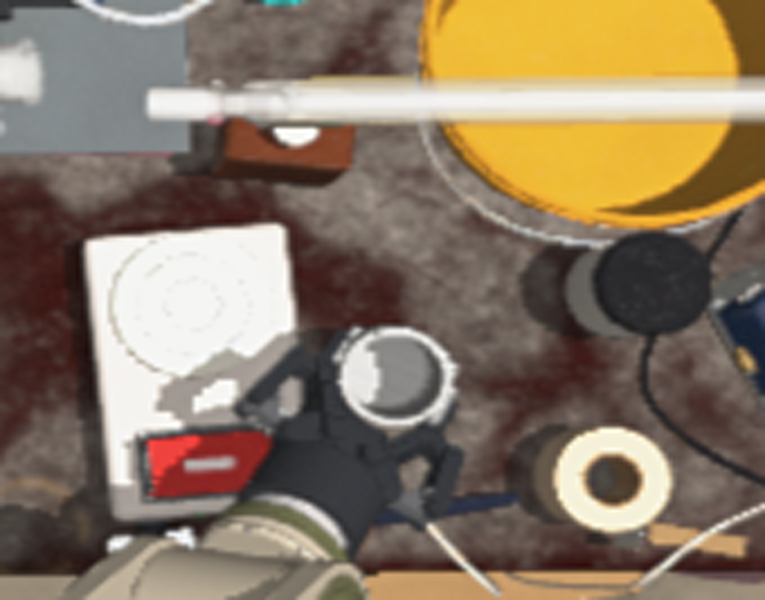

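View pics/s8.png

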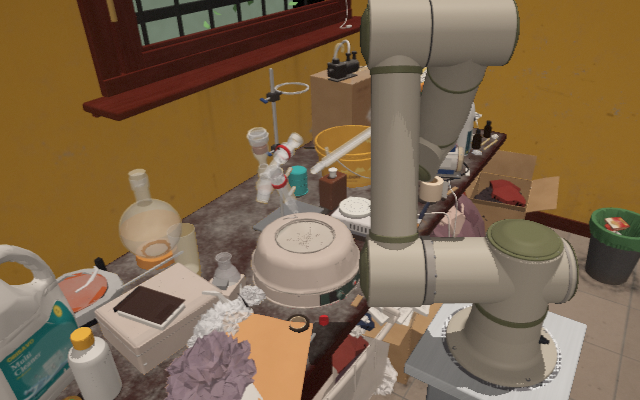

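The beaker is mouth-up in the gripper, with the mouth at (395,375) in the zoomed top view. Next I'll fit its axis in the tool frame.

```bash
python3 - <<'E'
from kin import *
d=np.load('pics/w8.npy');m=camera_model('wrist');Tt=np.array(m['T_tool_cam'])
mask=np.zeros((400,640),bool);mask[160:325,262:376]=1
v,u=np.nonzero(mask)
P=np.stack([(u-m['cx'])/m['fx'],-(v-m['cy'])/m['fy'],-np.ones(len(u))],-1)*d[v,u,None]
P=P@Tt[:3,:3].T+Tt[:3,3]   # tool coords
k=(np.abs(P[:,1])<34)&(P[:,2]>-75)&(P[:,2]<60)&(np.abs(P[:,0])<70);P=P[k];print(k.sum())
# axis in tool: direction (cos a*..): base dir approx (-sin?,..)
def f(q):
    th,ph,x0,y0=q
    n=np.array([np.cos(th)*np.cos(ph),np.sin(ph),np.sin(th)*np.cos(ph)])
    w=P-np.array([x0,y0,-19]);return np.linalg.norm(w-np.outer(w@n,n),axis=1)-31
for th0 in (.78,2.36):
    r=least_squares(f,[th0,0,0,0],loss='soft_l1');th,ph,x0,y0=r.x
    n=np.array([np.cos(th)*np.cos(ph),np.sin(ph),np.sin(th)*np.cos(ph)])
    t=(P-[x0,y0,-19])@n
    print(np.degrees([th,ph]),x0,y0,'cost',np.abs(r.fun).mean(),'t',np.percentile(t,[1,50,99]))
    s=sense();M=q2R(s['ee_rot']);nw=M@n;print('axis world',nw)
    for tt in np.percentile(t,[1,99]): print(s['eef_pos']+M@(np.array([x0,y0,-19])+tt*n))
E
```

```text
18674
[45.30773451  0.15967142] -1.1839259371234632 -1.1023078231304786 cost 0.4973476093916916 t [-21.33536882   9.29974405  51.30468551]
axis world [ 0.10071494 -0.07793829 -0.99185792]
[ 441.70496324 -359.6068737   157.25009839]
[ 449.02090214 -365.26831497   85.20148554]
[45.3077345   0.15967386] -1.1839259493911591 -1.1023085199408154 cost 0.49734760856301036 t [-21.33536943   9.2997445   51.30468653]
axis world [ 0.10071497 -0.07793825 -0.99185792]
[ 441.70496224 -359.60687495  157.25009901]
[ 449.02090311 -365.26831386   85.20148453]
```

```bash
python3 -m crank '{"dp":[[0.5,1.5,0.3],[1,2.2,0.3],[1,2.2,0],[1,2.2,0],[1,2.2,0],[1,1.4,0],[0,0,0]],"delta_rot":[[0,0,2],[0,0,2],[0,0,2],[0,0,2],[0,0,2],[0,0,1.3],[0,0,0]],"claw":[255,255,255,255,255,255,255]}'
python3 - <<'E'
from kin import *
rgb,d,s=snap('wrist','w9');m,T=c2w('wrist',s)
Rt=pose(-25,45.3,False)
off=Rt@np.array([-1.2,-1.1,0])
go(np.array([497.8,-244.8,125])-off,Rt)
# plate top 3d in wrist view
v,u=np.mgrid[0:400,0:640]
P=(np.stack([(u-m['cx'])/m['fx'],-(v-m['cy'])/m['fy'],-np.ones(u.shape)],-1)*d[...,None])@T[:3,:3].T+T[:3,3]
k=(P[...,2]>59)&(P[...,2]<66)&(np.hypot(P[...,0]-498,P[...,1]+245)<58)&(d>0)
Q=P[k];print(k.sum(),np.median(Q[:,2]),Q.min(0),Q.max(0))
(c,r)=cv2.minEnclosingCircle(Q[:,:2].astype(np.float32));print(c,r)
E
```

```text
time_s: 13.8
eef_pos: [511.5, -250.8, 129.2]
ee_rot: [0.427, 0.193, 0.878, -0.097]
force: [-0.0, -1.1, -1.0]
grip_width: 0.716
t 13.85 dp [-0.15  0.25 -1.87] rv [3.37 6.48 0.04] |rv| 7.3 F [-0.  0. -3.] w 0.716 j [-0.79  0.3   2.16  2.19  0.33  2.27]
14749 61.766535552903704 [ 444.41845792 -298.29323072   59.00553759] [ 543.26614771 -195.0171751    63.73343659]
(496.1610412597656, -246.77651977539062) 52.26411819458008
```

View pics/w9.png

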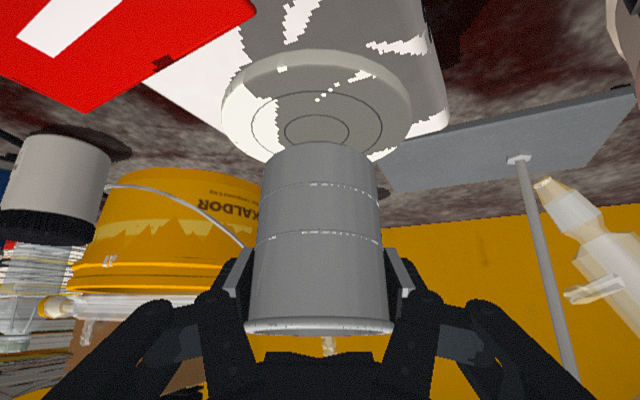

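```bash
python3 -m crank '{"dp":[[0,0,-0.3],[0,0,-0.3],[-0.1,0,-0.3],[-0.1,0.1,-0.4],[0,0,-0.4],[0,0,-0.3],[0,0,0]],"delta_rot":[[0.8,1.6,0],[0.8,1.6,0],[0.8,1.6,0],[0.9,1.6,0],[0,0,0],[0,0,0],[0,0,0]],"claw":[255,255,255,255,255,255,255]}'
python3 - <<'E'
from kin import *
Rt=pose(-25,45.3,False)
off=Rt@np.array([-1.2,-1.1,0])
go(np.array([497.,-246,118])-off,Rt)
s=sense();M=q2R(s['ee_rot']);n=np.array([.7033,.0028,.7109]);print('axis',(M@n).round(3),'base53',(s['eef_pos']+M@(np.array([-1.2,-1.1,-19])+53.5*n)).round(1))
E
```

```text
time_s: 14.55
eef_pos: [508.6, -251.6, 109.5]
ee_rot: [0.372, 0.201, 0.902, -0.083]
force: [0.1, 0.1, -1.7]
grip_width: 0.717
t 14.55 dp [ 0.02  0.13 -0.58] rv [0.07 0.09 0.15] |rv| 0.2 F [ 0.1  0.1 -1.7] w 0.717 j [-0.77  0.32  2.11  1.75  0.24  2.72]
axis [ 0.003  0.001 -1.   ] base53 [ 497.  -247.2   70.3]
```

```bash
python3 -m crank '{"dp":[[0,0.1,-0.3],[0,0,-0.2],[0,0,0]],"delta_rot":[[0,0,0],[0,0,0],[0,0,0]],"claw":[255,255,255]}'
python3 -m crank '{"dp":[[0,0,-0.15],[0,0,0]],"delta_rot":[[0,0,0],[0,0,0]],"claw":[255,255]}'
```

```text
time_s: 14.85
eef_pos: [510.3, -251.9, 109.2]
ee_rot: [0.376, 0.2, 0.901, -0.085]
force: [-18.8, 6.7, 33.2]
grip_width: 0.716
time_s: 15.05
eef_pos: [510.9, -252.3, 109.0]
ee_rot: [0.377, 0.2, 0.9, -0.085]
force: [-24.0, 8.6, 43.4]
grip_width: 0.717
```

```bash
python3 -m crank '{"dp":[[0,0,0.6]],"delta_rot":[[0,0,0]],"claw":[255]}'
python3 - <<'E'
from kin import *
s=sense();print(s['force'],s['eef_pos'],s['joints'].round(3),s['wrist_torque'])
rgb,d,s=snap('wrist','w10');snap('top','t10')
im=cv2.imread('pics/t10.png');cv2.imwrite('pics/t10z.png',cv2.resize(im[150:300,310:480],None,fx=4.5,fy=4,interpolation=cv2.INTER_CUBIC))
E
```

```text
time_s: 15.15
eef_pos: [509.3, -251.0, 111.2]
ee_rot: [0.374, 0.201, 0.902, -0.084]
force: [0.3, 1.0, -1.9]
grip_width: 0.714
[ 0.26433352  0.95346618 -1.92354967] [ 509.31282925 -250.98799551  111.22727711] [-0.771  0.321  2.107  1.758  0.236  2.709] [ 0.20504916  0.48610504 -0.0143833 ]
```

View pics/w10.png

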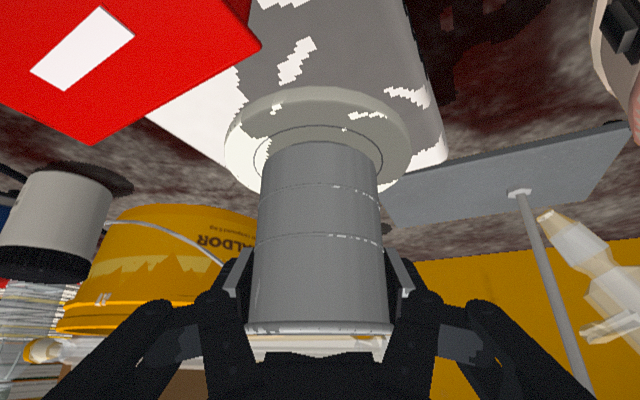

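View pics/t10z.png

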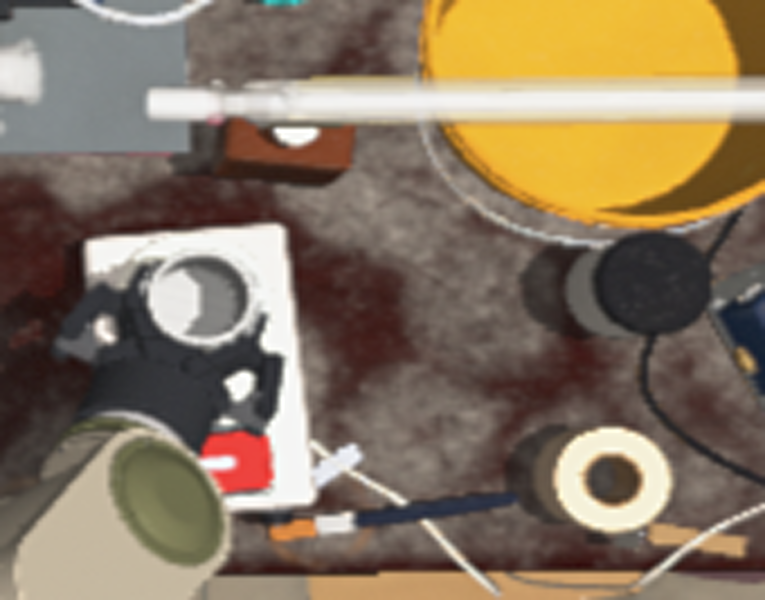

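```bash
python3 - <<'E'
from kin import *
d=np.load('pics/w10.npy');m=camera_model('wrist');Tt=np.array(m['T_tool_cam'])
mask=np.zeros((400,640),bool);mask[130:325,264:374]=1
v,u=np.nonzero(mask)
P=np.stack([(u-m['cx'])/m['fx'],-(v-m['cy'])/m['fy'],-np.ones(len(u))],-1)*d[v,u,None]
P=P@Tt[:3,:3].T+Tt[:3,3]
s=sense();M=q2R(s['ee_rot'])
Wz=(P@M.T+s['eef_pos'])[:,2]
k=(np.abs(P[:,1])<34)&(Wz>67)&(np.abs(P[:,0])<90);P=P[k]
def f(q):
    th,ph,x0,y0=q
    n=np.array([np.cos(th)*np.cos(ph),np.sin(ph),np.sin(th)*np.cos(ph)])
    w=P-np.array([x0,y0,-19]);return np.linalg.norm(w-np.outer(w@n,n),axis=1)-31
r=least_squares(f,[.78,0,0,0],loss='soft_l1');th,ph,x0,y0=r.x
n=np.array([np.cos(th)*np.cos(ph),np.sin(ph),np.sin(th)*np.cos(ph)])
res=np.abs(r.fun)<1.5
t=((P-[x0,y0,-19])@n)[res]
print(np.degrees([th,ph]),x0,y0,np.abs(r.fun).mean(),np.percentile(t,[.5,99.5]))
print('axis',(M@n).round(4),'at plate',(s['eef_pos']+M@(np.array([x0,y0,-19])+60*n)).round(1))
go([497.,-246,118],pose(-25,45.3,False))
E
```

```text
[43.52588199  0.08428792] -0.38896449377919057 -0.9198767088519879 0.937403102780961 [-20.21908533  56.08302948]
axis [-0.0238  0.0111 -0.9997] at plate [ 495.5 -245.1   64.3]
t 15.25 dp [-0.01 -0.11 -0.61] rv [0.19 0.21 0.09] |rv| 0.3 F [ 0.5  0.1 -1.4] w 0.713 j [-0.77  0.32  2.11  1.76  0.24  2.71]
```

```bash
python3 -m crank '{"dp":[[0.1,-0.05,-0.05],[0,0,-0.1],[0,0,0]],"delta_rot":[[0,0,0],[0,0,0],[0,0,0]],"claw":[255,255,255]}'
python3 -m crank '{"dp":[[0,0,-0.05],[0,0,0]],"delta_rot":[[0,0,0],[0,0,0]],"claw":[255,255]}'
```

```text
time_s: 15.55
eef_pos: [510.6, -250.9, 109.2]
ee_rot: [0.374, 0.2, 0.902, -0.084]
force: [-9.3, 3.7, 14.5]
grip_width: 0.718
time_s: 15.75
eef_pos: [510.7, -250.9, 109.2]
ee_rot: [0.374, 0.2, 0.902, -0.084]
force: [-13.9, 5.4, 21.3]
grip_width: 0.721
```

```bash
python3 -m crank '{"dp":[[0,0,0.1],[0,0,0]],"delta_rot":[[0,0,0],[0,0,0]],"claw":[255,255]}'
```

```text
time_s: 15.95
eef_pos: [510.5, -250.8, 109.1]
ee_rot: [0.373, 0.2, 0.902, -0.083]
force: [-2.5, -0.2, 7.0]
grip_width: 0.718
```

Now I release it.

```bash
python3 -m crank '{"dp":[[0,0,0],[0,0,0],[0,0,0],[0,0,0],[0,0,0]],"delta_rot":[[0,0,0],[0,0,0],[0,0,0],[0,0,0],[0,0,0]],"claw":[70,50,30,20,20]}'
python3 - <<'E'
from kin import *
rgb,d,s=snap('wrist','w11')
go([0,0,0],None)
E
```

```text
time_s: 16.45
eef_pos: [510.2, -250.2, 108.5]
ee_rot: [0.372, 0.2, 0.902, -0.083]
force: [-0.1, -0.7, -0.2]
grip_width: 0.922
t 16.5 dp [-49.8   24.45 -12.21] rv [0. 0. 0.] |rv| 0.0 F [-0.1  0.1 -0.6] w 0.922 j [-0.77  0.33  2.11  1.77  0.24  2.7 ]
```

View pics/w11.png

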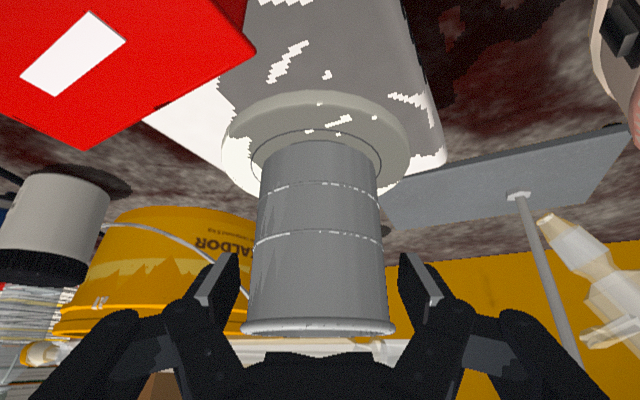

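The beaker stands free on the plate, at about (320,235). I'll retreat along the tool axis.

```bash
python3 -m crank '{"dp":[[-0.6,0.3,0.7],[-1.3,0.6,1.4],[-1.9,0.9,2.1],[-1.9,0.9,2.1],[-1.9,0.9,2.1],[-0.8,0.3,3],[0,0,3]],"delta_rot":[[0,0,0],[0,0,0],[0,0,0],[0,0,0],[0,0,0],[0,0,0],[0,0,0]],"claw":[20,20,20,20,20,20,20]}'
python3 - <<'E'
from kin import *
rgb,d,s=snap('wrist','w12')
rgb,d,s=snap('top','t12');im=cv2.imread('pics/t12.png');cv2.imwrite('pics/t12z.png',cv2.resize(im[150:300,310:480],None,fx=4.5,fy=4,interpolation=cv2.INTER_CUBIC))
# guard pose: tool down jaw along hotplate x (yaw 4) : options
for yaw in (4,-176):
  for camdir in (94,-86):
    pass
for a in (94,-86):
    Rt=pose(a,90)
    for j in ik([386+ -0.0,-273,140],Rt): print(a,j.round(2))
    go([386,-273,140],Rt)
m,T=c2w('top')
v,u=np.mgrid[150:300,310:480]
P=(np.stack([(u-m['cx'])/m['fx'],-(v-m['cy'])/m['fy'],-np.ones(u.shape)],-1)*d[150:300,310:480,None])@T[:3,:3].T+T[:3,3]
k=(P[...,2]>138)&(P[...,2]<160)&(np.hypot(P[...,0]-497,P[...,1]+246)<45);Q=P[k]
print(k.sum(),cv2.minEnclosingCircle(Q[:,:2].astype(np.float32)),Q.mean(0))
E
```

```text
time_s: 17.2
eef_pos: [422.5, -212.3, 181.9]
ee_rot: [0.41, 0.191, 0.886, -0.101]
force: [0.4, -0.2, 0.3]
grip_width: 0.919
94 [-0.87  0.32  1.8  -0.    1.02 -0.94]
t 17.3 dp [-3.75 -5.98 -6.16] rv [ 43.88  28.63 -57.54] |rv| 77.8 F [-0.1 -1.2  0.5] w 0.923 j [-0.91 -0.04  2.34  1.51  0.34  2.88]
-86 [-0.87  0.32  1.8  -0.    1.02  2.21]
t 17.3 dp [-3.75 -5.98 -6.16] rv [-32.53  49.85 109.52] |rv| 124.7 F [-0.1 -1.2  0.5] w 0.923 j [-0.91 -0.04  2.34  1.51  0.34  2.88]
139 ((499.5142822265625, -245.29046630859375), 34.39741134643555) [ 499.24894461 -244.89056811  146.18035138]
```

View pics/t12z.png

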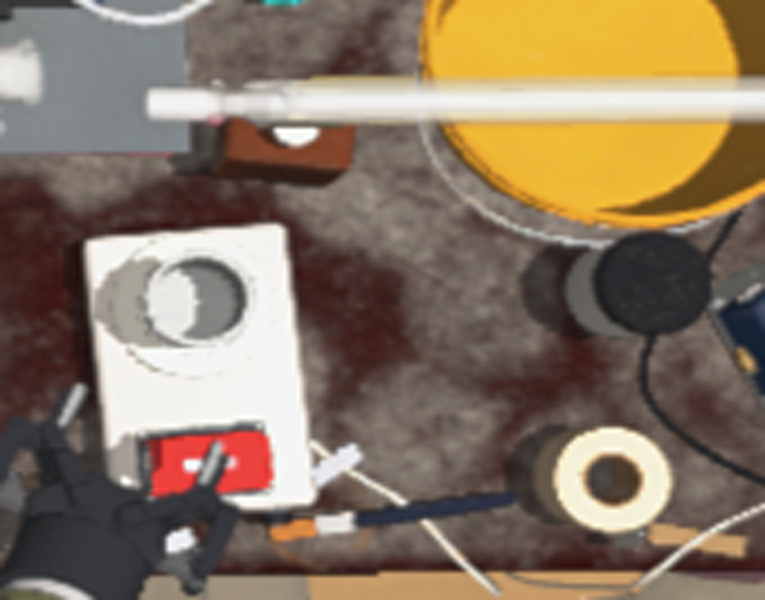

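View pics/w12.png

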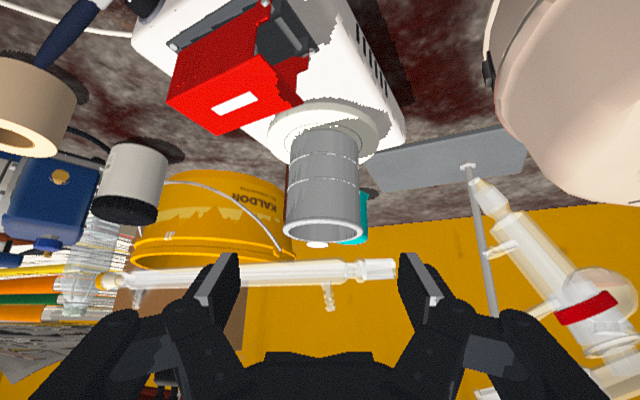

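The beaker stands at (499.5,-245.3) against the plate centre (498,-245) in the same top view, so it is centred and free. Joint 6 is near its limit, so I'll unroll it next.

```bash
python3 - <<'E'
from kin import *
s=sense();M=q2R(s['ee_rot']);print((-M[:,2]*8.4).round(2))
rv=R.from_matrix(pose(-86,90)@(R.from_rotvec(-M[:,2]*84,degrees=True).as_matrix()@M).T).as_rotvec(degrees=True);print(rv)
E
```

```text
[-5.78  2.83  5.4 ]
[ 7.82937007 50.14161746 32.10108887]
```

```bash
python3 -m crank '{"dp":[[0,0,0],[0,0,0],[0,-0.5,0],[0,-0.5,0],[0,-0.5,0.5],[0,-0.5,0.5],[0,-0.5,0.5],[0,-0.5,0],[0,-0.5,0],[0,-0.5,0]],"delta_rot":[[-5.78,2.83,5.4],[-5.78,2.83,5.4],[-5.78,2.83,5.4],[-5.78,2.83,5.4],[-5.78,2.83,5.4],[-5.78,2.83,5.4],[-5.78,2.83,5.4],[-5.78,2.83,5.4],[-5.78,2.83,5.4],[-5.78,2.83,5.4]],"claw":[20,20,20,20,20,20,20,20,20,20]}'
python3 - <<'E'
from kin import *
go([386,-273,180],pose(-86,90))
E
```

```text
time_s: 18.3
eef_pos: [423.6, -253.1, 196.1]
ee_rot: [0.235, -0.453, 0.786, -0.35]
force: [-0.6, 0.1, 0.2]
grip_width: 0.926
t 18.3 dp [-3.76 -1.99 -3.51] rv [ 8.05 49.93 31.86] |rv| 59.8 F [-0.6  0.1  0.2] w 0.926 j [-0.99 -0.02  2.27  1.34  0.41  1.52]
```

```bash
python3 -m crank '{"dp":[[-0.5,-0.2,0],[-0.5,-0.2,0],[-0.5,-0.3,0],[-0.5,-0.3,0],[-0.5,-0.3,0],[-0.5,-0.3,0],[-0.5,-0.2,0],[-0.3,-0.2,0],[0,0,0]],"delta_rot":[[1,6.24,3.98],[1,6.24,3.98],[1,6.24,3.98],[1,6.24,3.98],[1,6.24,3.98],[1,6.24,3.98],[1,6.24,3.98],[1,6.24,3.98],[0,0,0]],"claw":[20,20,20,20,20,20,20,20,20]}'
python3 - <<'E'
from kin import *
go([386,-273,180],pose(-86,90))
rgb,d,s=snap('wrist','w13');m,T=c2w('wrist',s)
v,u=np.mgrid[0:400,0:640]
P=(np.stack([(u-m['cx'])/m['fx'],-(v-m['cy'])/m['fy'],-np.ones(u.shape)],-1)*d[...,None])@T[:3,:3].T+T[:3,3]
red=(rgb[...,0]>120)&(rgb[...,1]<70)&(rgb[...,2]<80)
k=(red&(P[...,2]>90)&(P[...,2]<102)&(np.hypot(P[...,0]-386,P[...,1]+250)<60));Q=P[k]
print(k.sum(),cv2.minAreaRect(Q[:,:2].astype(np.float32)),np.median(Q[:,2]))
E
```

```text
time_s: 19.2
eef_pos: [394.4, -269.5, 196.9]
ee_rot: [-0.031, 0.713, -0.7, 0.034]
force: [-0.1, 0.7, -0.1]
grip_width: 0.92
t 19.2 dp [-0.84 -0.35 -3.59] rv [0.04 5.21 2.99] |rv| 6.0 F [-0.1  0.7 -0.1] w 0.92 j [-0.88  0.2   1.74  0.08  1.14  2.21]
3214 ((384.2863464355469, -252.8943634033203), (39.98884582519531, 72.13225555419922), 4.648470401763916) 95.84927163805227
```

View pics/w13.png

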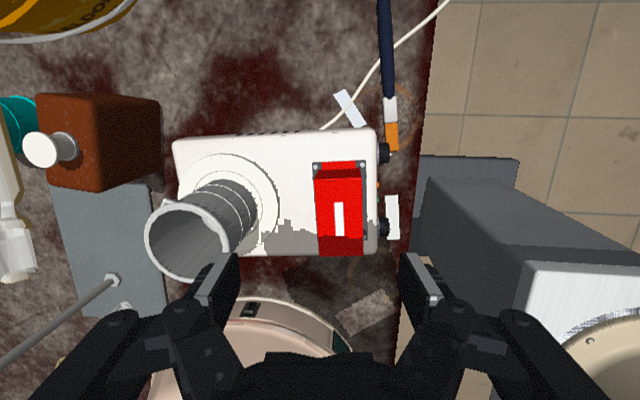

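The cover sits at (384.3,-252.9), 40×72 mm, yaw 4.6°, seen at (338,208). I'll descend over its right end.

```bash
python3 - <<'E'
from kin import *
go([386.1,-274.8,79],pose(-85.4,90))
E
python3 -m crank '{"dp":[[-0.4,-0.2,-1],[-0.4,-0.3,-2],[0,0,-3],[0,0,-3],[0,0,-2.5],[0,0,0]],"delta_rot":[[0,2.6,1.8],[0,2.6,1.8],[0,0,0],[0,0,0],[0,0,0],[0,0,0]],"claw":[20,20,20,20,20,20]}'
python3 - <<'E'
from kin import *
go([386.1,-274.8,79],pose(-85.4,90));snap('wrist','w14')
E
```

```text
t 19.25 dp [ -0.79  -0.59 -13.66] rv [-0.01  5.35  3.7 ] |rv| 6.5 F [ 0.2  0.3 -0.5] w 0.92 j [-0.88  0.2   1.75  0.08  1.14  2.21]
time_s: 19.85
eef_pos: [383.5, -272.2, 79.7]
ee_rot: [-0.001, 0.734, -0.68, -0.002]
force: [0.2, -1.0, 1.1]
grip_width: 0.928
t 19.85 dp [ 0.26 -0.26 -1.97] rv [-0.23 -0.03  0.22] |rv| 0.3 F [ 0.2 -1.   1.1] w 0.928 j [-0.87  0.39  1.84  0.    0.92  2.2 ]
```

View pics/w14.png

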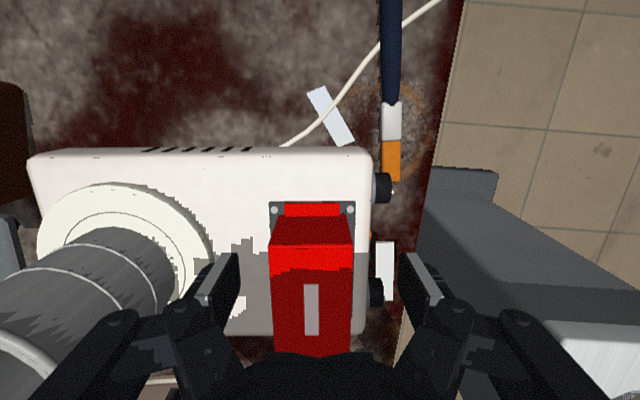

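```bash
python3 -m crank '{"dp":[[0.25,-0.25,-0.9],[0,0,-0.85],[0,0,0],[0,0,0],[0,0,0],[0,0,0],[0,0,0],[0,0,0],[0,0,0]],"delta_rot":[[0,0,0],[0,0,0],[0,0,0],[0,0,0],[0,0,0],[0,0,0],[0,0,0],[0,0,0],[0,0,0]],"claw":[20,20,255,255,255,255,255,255,255]}' 20
python3 - <<'E'
from kin import *
th=np.radians(np.arange(0,91,10));ph=th+np.arctan2(19,58);r=61.03
y=-r*np.cos(ph);z=r*np.sin(ph);yy=np.array([-.081,.997])
for i in range(1,len(th)): print(i*10,(np.diff(y)[i-1]*yy/10).round(2),(np.diff(z)[i-1]/10).round(2))
E
```

```text
time_s: 20.8
eef_pos: [387.6, -276.5, 65.3]
ee_rot: [-0.0, 0.734, -0.679, 0.001]
force: [2.5, 0.8, 4.8]
grip_width: 0.463
10 [-0.03  0.42] 0.98
20 [-0.05  0.58] 0.89
30 [-0.06  0.73] 0.78
40 [-0.07  0.85] 0.64
50 [-0.08  0.95] 0.48
60 [-0.08  1.02] 0.31
70 [-0.09  1.05] 0.13
80 [-0.09  1.06] -0.06
90 [-0.08  1.03] -0.24
```

```bash
python3 -m crank '{"dp":[[0,0.2,0.5],[0,0.22,0.48],[0,0.28,0.45],[0,0.3,0.44],[0,0.35,0.4],[0,0.38,0.38],[-0.1,0.41,0.33],[0,0.44,0.31],[-0.1,0.47,0.26],[0,0.48,0.22]],"delta_rot":[[0,0,0],[0,0,0],[0,0,0],[0,0,0],[0,0,0],[0,0,0],[0,0,0],[0,0,0],[0,0,0],[0,0,0]],"claw":[255,255,255,255,255,255,255,255,255,255]}'
python3 - <<'E'
from kin import *
go([0,0,0],None);snap('wrist','w15')
E
```

```text
time_s: 21.8
eef_pos: [385.0, -241.0, 102.9]
ee_rot: [0.0, 0.734, -0.679, 0.001]
force: [-7.1, -3.0, -4.7]
grip_width: 0.463
t 21.8 dp [-38.49  24.09 -12.19] rv [0. 0. 0.] |rv| 0.0 F [-7.1 -3.  -4.7] w 0.463 j [-0.82  0.31  1.87 -0.    0.96  2.25]
```

View pics/w15.png

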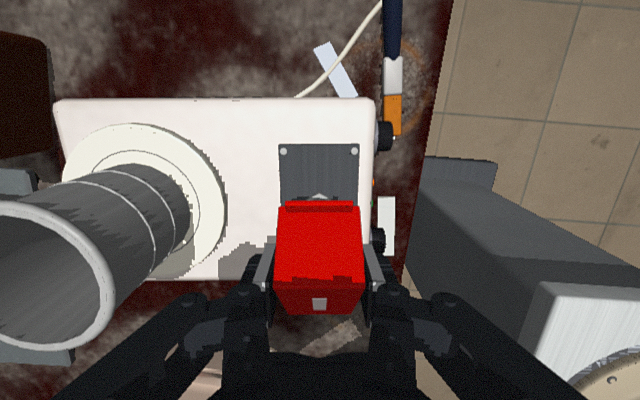

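The cover is lifting, at about (320,255), and the toggle tip shows at (319,196). I'll continue the arc.

```bash
python3 -m crank '{"dp":[[-0.1,0.5,0.18],[0,0.52,0.13],[-0.1,0.52,0.09],[0,0.53,0.04],[-0.1,0.53,-0.01],[0,0.53,-0.05],[-0.1,0.52,-0.1],[0,0.51,-0.14],[0,0,0]],"delta_rot":[[0,0,0],[0,0,0],[0,0,0],[0,0,0],[0,0,0],[0,0,0],[0,0,0],[0,0,0],[0,0,0]],"claw":[255,255,255,255,255,255,255,255,255]}'
python3 - <<'E'
from kin import *
go([0,0,0],None);snap('wrist','w16');snap('side','s16')
E
```

```text
time_s: 22.75
eef_pos: [381.5, -199.5, 105.2]
ee_rot: [0.0, 0.734, -0.679, 0.002]
force: [-6.9, -0.4, 7.2]
grip_width: 0.465
t 22.75 dp [-38.15  19.94 -12.42] rv [0. 0. 0.] |rv| 0.0 F [-6.9 -0.4  7.2] w 0.465 j [-0.76  0.26  1.93 -0.    0.94  2.31]
```

View pics/w16.png

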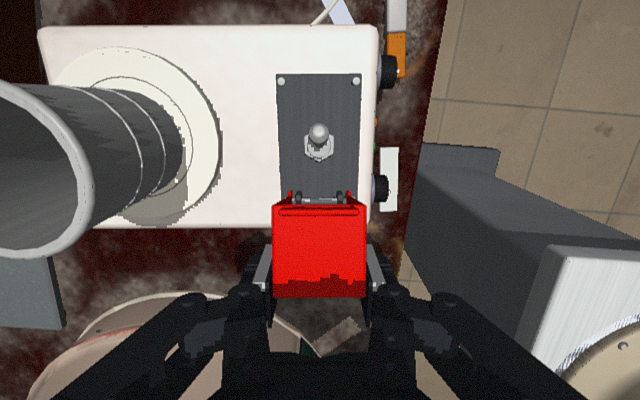

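The cover stands at about 90° and the toggle is exposed at (318,135). I'll release it.

```bash
python3 -m crank '{"dp":[[0,0,0],[0,0,0],[0,0,0],[0,0,0],[0,0,2],[0,0,4],[0,0,3]],"delta_rot":[[0,0,0],[0,0,0],[0,0,0],[0,0,0],[0,0,0],[0,0,0],[0,0,0]],"claw":[70,70,70,70,70,70,70]}'
python3 - <<'E'
from kin import *
go([0,0,0],None);rgb,d,s=snap('wrist','w17');m,T=c2w('wrist',s)
for t in('toggle_tip','toggle_pivot','guard_hinge'):
    for r in pinpoint('wrist',t)[:2]: 
        print(t,r,atz(m,T,r['centre'],{'toggle_tip':88,'toggle_pivot':56,'guard_hinge':60}[t]).round(1))
E
```

```text
time_s: 23.55
eef_pos: [381.4, -199.4, 195.7]
ee_rot: [-0.0, 0.734, -0.679, 0.001]
force: [0.3, -1.4, -0.0]
grip_width: 0.73
t 23.55 dp [-38.14  19.94 -21.47] rv [0. 0. 0.] |rv| 0.0 F [ 0.3 -1.4 -0. ] w 0.73 j [-0.76  0.14  1.82  0.    1.18  2.31]
toggle_tip {'centre': [316.7, 118.5], 'p': 0.63} [ 386.7 -264.5   88. ]
toggle_pivot {'centre': [316.2, 129.7], 'p': 0.93} [ 386.5 -252.6   56. ]
guard_hinge {'centre': [317.6, 166.7], 'p': 0.82} [ 382.6 -219.3   60. ]
```

View pics/w17.png

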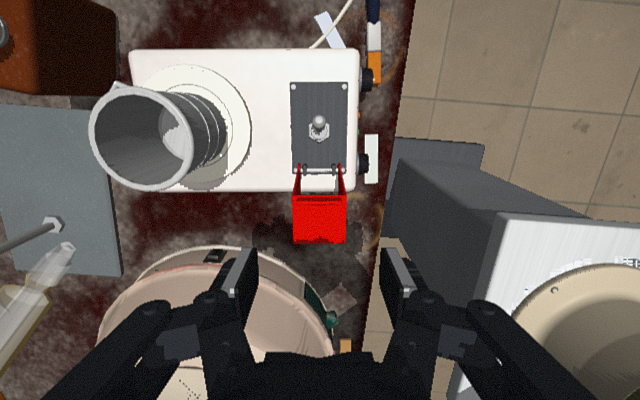

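The cover is fully thrown over, at (320,215). The toggle leans right, with its tip at (318,120), about (386.7,-264.5). I'll close the fingers and go to its right side.

```bash
python3 -m crank '{"dp":[[0.1,-2,0],[0.2,-2.5,0],[0.2,-2.5,0],[0.2,-2.2,0],[0.1,0,-3],[0,0,-4],[0,0,-3],[0,0,-2.3],[0,0,0]],"delta_rot":[[0,0,0],[0,0,0],[0,0,0],[0,0,0],[0,0,0],[0,0,0],[0,0,0],[0,0,0],[0,0,0]],"claw":[255,255,255,255,255,255,255,255,255]}' 40
python3 - <<'E'
from kin import *
go([389.3,-291,72],None,False);snap('wrist','w18')
E
```

```text
time_s: 24.65
eef_pos: [387.6, -289.5, 67.4]
ee_rot: [-0.001, 0.734, -0.679, -0.003]
force: [0.2, -0.1, 0.6]
grip_width: 0.001
t 24.65 dp [ 0.17 -0.15  0.46] rv [0. 0. 0.] |rv| 0.0 F [ 0.2 -0.1  0.6] w 0.001 j [-0.88  0.43  1.81  0.    0.91  2.18]
```

View pics/w18.png

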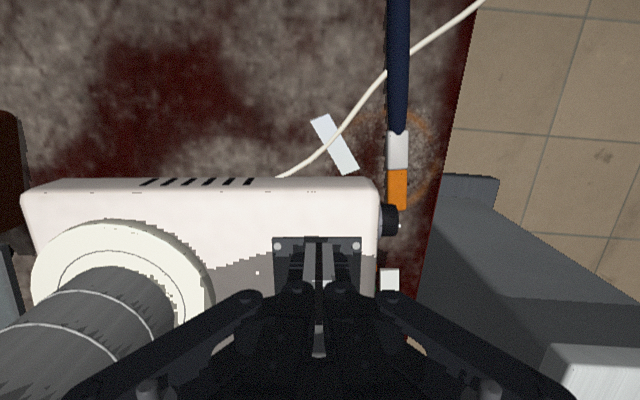

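```bash
python3 -m crank '{"dp":[[0,0.4,0.4],[0,0.4,0],[-0.1,0.4,0],[0,0.3,0],[0,0.3,0],[0,0.3,0],[-0.1,0.3,0],[0,0.2,0],[0,0,0]],"delta_rot":[[0,0,0],[0,0,0],[0,0,0],[0,0,0],[0,0,0],[0,0,0],[0,0,0],[0,0,0],[0,0,0]],"claw":[255,255,255,255,255,255,255,255,255]}'
python3 -m crank '{"dp":[[0,0.2,0],[0,0,0]],"delta_rot":[[0,0,0],[0,0,0]],"claw":[255,255]}'
```

```text
time_s: 25.6
eef_pos: [387.2, -265.2, 75.0]
ee_rot: [-0.0, 0.734, -0.679, 0.001]
force: [0.1, -1.0, 1.2]
grip_width: 0.003
time_s: 25.8
eef_pos: [387.2, -263.3, 74.9]
ee_rot: [-0.0, 0.734, -0.679, 0.001]
force: [0.1, -0.2, 0.3]
grip_width: 0.002
```

```bash
python3 -m crank '{"dp":[[0,0.2,0],[0,0.2,0],[0,0,0]],"delta_rot":[[0,0,0],[0,0,0],[0,0,0]],"claw":[255,255,255]}'
python3 -m crank '{"dp":[[0,0.2,0],[0,0,0]],"delta_rot":[[0,0,0],[0,0,0]],"claw":[255,255]}'
python3 -m crank '{"dp":[[0,0.15,0],[0,0,0]],"delta_rot":[[0,0,0],[0,0,0]],"claw":[255,255]}'
```

```text
time_s: 26.1
eef_pos: [387.2, -259.6, 75.0]
ee_rot: [0.0, 0.734, -0.679, 0.001]
force: [-1.6, -3.4, 0.1]
grip_width: 0.004
time_s: 26.3
eef_pos: [387.7, -258.9, 75.4]
ee_rot: [0.001, 0.734, -0.679, 0.003]
force: [-1.0, -8.5, 0.1]
grip_width: -0.001
time_s: 26.5
eef_pos: [387.8, -258.5, 75.6]
ee_rot: [0.001, 0.734, -0.679, 0.003]
force: [-1.8, -13.7, -2.9]
grip_width: 0.002
```

The force rises against the end stop at y=-258.5. I'll back off, rise and look.

```bash
python3 -m crank '{"dp":[[0,-1,0],[0.1,-1.2,0.5],[0,0,4],[0,0,4],[0,1,3],[0,2,0],[0,2,0],[0,0,0]],"delta_rot":[[0,0,0],[0,0,0],[0,0,0],[0,0,0],[0,0,0],[0,0,0],[0,0,0],[0,0,0]],"claw":[255,255,255,255,255,255,255,255]}'
python3 - <<'E'
from kin import *
go([0,0,0],None);rgb,d,s=snap('wrist','w19');m,T=c2w('wrist',s)
for t in('toggle_tip','toggle_pivot','guard_hinge'):
    for r in pinpoint('wrist',t)[:2]: 
        print(t,r,atz(m,T,r['centre'],{'toggle_tip':88,'toggle_pivot':56,'guard_hinge':60}[t]).round(1))
E
```

```text
time_s: 27.3
eef_pos: [388.3, -226.5, 190.3]
ee_rot: [-0.001, 0.735, -0.678, 0.0]
force: [0.2, -0.3, 0.6]
grip_width: 0.003
t 27.3 dp [-38.83  22.66 -20.93] rv [0. 0. 0.] |rv| 0.0 F [ 0.2 -0.3  0.6] w 0.003 j [-0.79  0.19  1.77  0.    1.18  2.27]
toggle_tip {'centre': [322.2, 182.1], 'p': 0.7} [ 385.  -240.8   88. ]
toggle_pivot {'centre': [321.2, 159.4], 'p': 0.65} [ 386.7 -253.7   56. ]
toggle_pivot {'centre': [148.5, 187.8], 'p': 0.38} [ 548.1 -213.3   56. ]
guard_hinge {'centre': [323.4, 198.2], 'p': 0.76} [ 381.6 -217.6   60. ]
guard_hinge {'centre': [325.3, 258.5], 'p': 0.47} [ 374.3 -153.7   60. ]
```

View pics/w19.png

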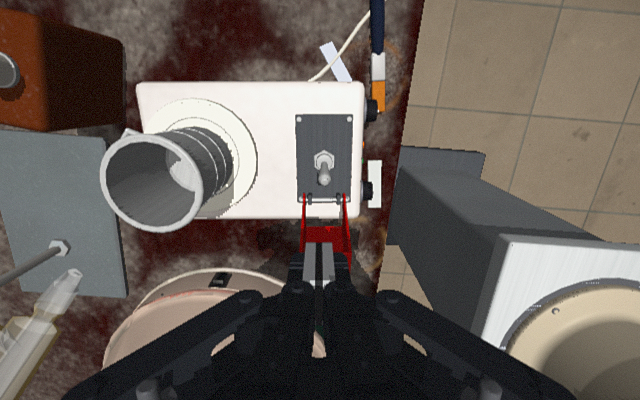

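The toggle is leaning left: its tip is at (322,182), 13 mm left of the pivot, which matches 20°. To close the cover I'll pinch it again where it hangs open.

```bash
python3 -m crank '{"dp":[[-0.2,1,0],[-0.2,1.2,0],[-0.3,1.2,0],[-0.3,1.2,0],[0,0,-2],[0,0,-3],[0,0,-2.5],[0,0,-2],[0,0,0]],"delta_rot":[[0,0,0],[0,0,0],[0,0,0],[0,0,0],[0,0,0],[0,0,0],[0,0,0],[0,0,0],[0,0,0]],"claw":[20,20,20,20,20,20,20,20,20]}' 20
python3 - <<'E'
from kin import *
go([378.6,-180.7,109],None);snap('wrist','w20')
E
```

```text
time_s: 28.4
eef_pos: [377.1, -180.4, 93.3]
ee_rot: [-0.0, 0.734, -0.679, -0.001]
force: [-0.1, 1.6, 0.3]
grip_width: 0.921
t 28.4 dp [ 0.14 -0.03 -0.33] rv [0. 0. 0.] |rv| 0.0 F [-0.1  1.6  0.3] w 0.921 j [-0.73  0.26  1.97  0.    0.91  2.33]
```

View pics/w20.png

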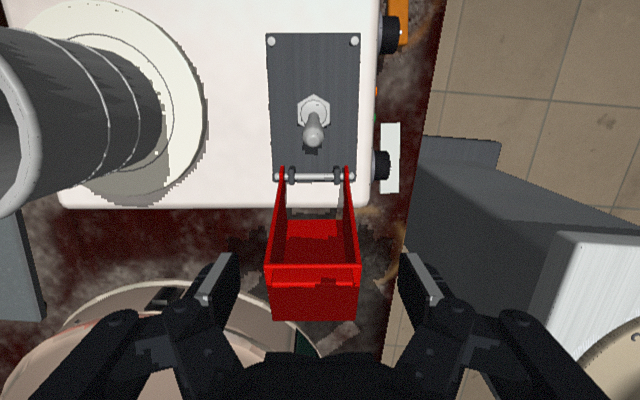

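```bash
python3 -m crank '{"dp":[[0,0,-0.3],[0,0,0],[0,0,0],[0,0,0],[0,0,0],[0,0,0],[0,0,0]],"delta_rot":[[0,0,0],[0,0,0],[0,0,0],[0,0,0],[0,0,0],[0,0,0],[0,0,0]],"claw":[20,255,255,255,255,255,255]}' 20
python3 - <<'E'
from kin import *
s=sense();g=s['eef_pos']+[0,0,19];print(g,s['force'],s['grip_width'])
yy=np.array([-.081,.997]);h=np.array([381.6,-217.2])
u=(g[:2]-h)@yy;w=g[2]-60;r=np.hypot(u,w);ph0=np.degrees(np.arctan2(w,-u));print(r,ph0)
ph=np.radians(np.linspace(ph0,ph0-109,23));U=-r*np.cos(ph);Z=r*np.sin(ph)
for i in range(22): print(i,(np.diff(U)[i]*yy/10).round(2),(np.diff(Z)[i]/10).round(2))
print(Z[-1]+60)
E
```

```text
time_s: 29.15
eef_pos: [379.5, -182.0, 92.9]
ee_rot: [-0.001, 0.734, -0.679, 0.002]
force: [6.7, 3.5, 4.8]
grip_width: 0.464
[ 379.52017532 -182.0457328   111.87722118] [6.70728182 3.45873448 4.83748113] 0.46437228767424543
62.70169213976026 124.17093834403025
0 [ 0.04 -0.46] 0.28
1 [ 0.04 -0.48] 0.24
2 [ 0.04 -0.5 ] 0.2
3 [ 0.04 -0.52] 0.16
4 [ 0.04 -0.53] 0.11
5 [ 0.04 -0.54] 0.07
6 [ 0.04 -0.54] 0.02
7 [ 0.04 -0.54] -0.03
8 [ 0.04 -0.54] -0.07
9 [ 0.04 -0.53] -0.12
10 [ 0.04 -0.51] -0.17
11 [ 0.04 -0.5 ] -0.21
12 [ 0.04 -0.48] -0.25
13 [ 0.04 -0.45] -0.29
14 [ 0.03 -0.43] -0.33
15 [ 0.03 -0.4 ] -0.37
16 [ 0.03 -0.36] -0.4
17 [ 0.03 -0.33] -0.43
18 [ 0.02 -0.29] -0.46
19 [ 0.02 -0.25] -0.48
20 [ 0.02 -0.21] -0.5
21 [ 0.01 -0.16] -0.52
76.40901199977054
```

```bash
python3 -m crank '{"dp":[[0.04,-0.46,0.28],[0.04,-0.48,0.24],[0.04,-0.5,0.2],[0.04,-0.52,0.16],[0.04,-0.53,0.11],[0.04,-0.54,0.07],[0.04,-0.54,0.02],[0.04,-0.54,-0.03],[0.04,-0.54,-0.07],[0.04,-0.53,-0.12]],"delta_rot":[[0,0,0],[0,0,0],[0,0,0],[0,0,0],[0,0,0],[0,0,0],[0,0,0],[0,0,0],[0,0,0],[0,0,0]],"claw":[255,255,255,255,255,255,255,255,255,255]}'
python3 -m crank '{"dp":[[0.04,-0.51,-0.17],[0.04,-0.5,-0.21],[0.04,-0.48,-0.25],[0.04,-0.45,-0.29],[0.03,-0.43,-0.33],[0.03,-0.4,-0.37],[0.03,-0.36,-0.4],[0.03,-0.33,-0.43]],"delta_rot":[[0,0,0],[0,0,0],[0,0,0],[0,0,0],[0,0,0],[0,0,0],[0,0,0],[0,0,0]],"claw":[255,255,255,255,255,255,255,255]}'
```

```text
time_s: 30.15
eef_pos: [383.8, -233.7, 101.3]
ee_rot: [-0.001, 0.734, -0.679, 0.002]
force: [10.4, 4.3, 0.6]
grip_width: 0.463
time_s: 30.95
eef_pos: [386.9, -269.2, 77.3]
ee_rot: [-0.001, 0.734, -0.679, 0.003]
force: [8.9, 2.0, 5.8]
grip_width: 0.464
```

```bash
python3 - <<'E'
from kin import *
rgb,d,s=snap('wrist','w21');print(s['eef_pos'],s['force'])
E
```

```text
[ 386.8804881  -269.20730964   77.32031097] [8.866023   1.96996765 5.81997058]
```

View pics/w21.png

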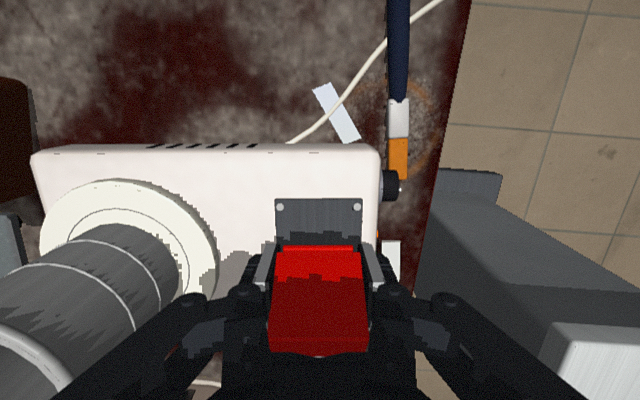

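The cover is about 20° from closed, at (320,295). I'll finish the arc gently.

```bash
python3 -m crank '{"dp":[[0.02,-0.27,-0.44],[0.02,-0.22,-0.46],[0.02,-0.18,-0.4],[0,0,0]],"delta_rot":[[0,0,0],[0,0,0],[0,0,0],[0,0,0]],"claw":[255,255,255,255]}'
```

```text
time_s: 31.4
eef_pos: [387.5, -276.5, 64.2]
ee_rot: [-0.0, 0.734, -0.679, 0.004]
force: [8.5, -1.6, 2.7]
grip_width: 0.464
```

```bash
python3 -m crank '{"dp":[[0,-0.03,-0.15],[0,0,-0.1],[0,0,0]],"delta_rot":[[0,0,0],[0,0,0],[0,0,0]],"claw":[255,255,255]}'
python3 -m crank '{"dp":[[0,0,0],[0,0,0],[0,0,0],[0,0,0],[0,0,2],[0,0,3],[0,0,4],[0,0,4],[0,0,0]],"delta_rot":[[0,0,0],[0,0,0],[0,0,0],[0,0,0],[0,0,0],[0,0,0],[0,0,0],[0,0,0],[0,0,0]],"claw":[60,30,20,20,20,20,20,20,20]}'
python3 - <<'E'
from kin import *
rgb,d,s=snap('wrist','w22');m,T=c2w('wrist',s);print(s['eef_pos'])
v,u=np.mgrid[0:400,0:640]
P=(np.stack([(u-m['cx'])/m['fx'],-(v-m['cy'])/m['fy'],-np.ones(u.shape)],-1)*d[...,None])@T[:3,:3].T+T[:3,3]
red=(rgb[...,0]>100)&(rgb[...,1]<70)&(rgb[...,2]<80)
k=(red&(P[...,2]>88)&(P[...,2]<110)&(np.hypot(P[...,0]-386,P[...,1]+250)<60));Q=P[k]
print(k.sum(),cv2.minAreaRect(Q[:,:2].astype(np.float32)),np.median(Q[:,2]))
A=np.c_[Q[:,:2]-Q[:,:2].mean(0),np.ones(len(Q))];print('plane slopes/height',np.linalg.lstsq(A,Q[:,2],rcond=None)[0])
E
```

```text
time_s: 31.7
eef_pos: [387.6, -277.2, 62.3]
ee_rot: [-0.0, 0.734, -0.679, 0.004]
force: [6.8, -3.5, 5.9]
grip_width: 0.465
time_s: 32.6
eef_pos: [387.0, -276.8, 195.2]
ee_rot: [0.0, 0.734, -0.679, 0.005]
force: [-0.2, -0.7, -0.5]
grip_width: 0.921
[ 386.9965333  -276.7969595   195.18736208]
3274 ((384.1261901855469, -253.04632568359375), (39.96819305419922, 72.57561492919922), 5.163863658905029) 95.81880660427356
plane slopes/height [5.86791295e-04 8.05942590e-03 9.57191821e+01]
```

View pics/w22.png

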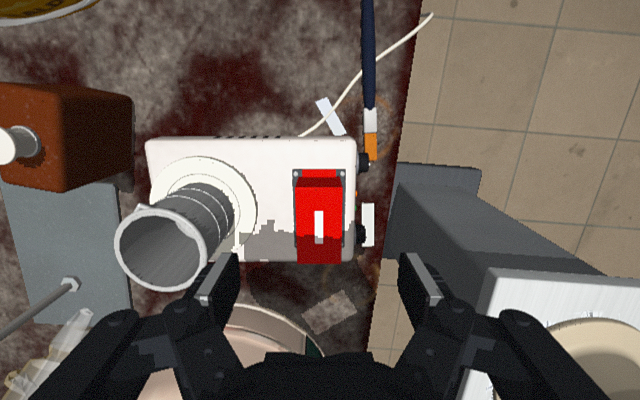

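The cover is level and shut: its top is at 95.8 mm, as at the start. I'll take a last look and hand in.

```bash
python3 -m crank '{"dp":[[-0.5,0.5,2],[0,0,0],[0,0,0],[0,0,0]],"delta_rot":[[0,0,0],[0,0,0],[0,0,0],[0,0,0]],"claw":[20,20,20,20]}'
python3 - <<'E'
from kin import *
rgb,d,s=snap('top','t23');im=cv2.imread('pics/t23.png');cv2.imwrite('pics/t23z.png',cv2.resize(im[150:300,310:480],None,fx=4.5,fy=4,interpolation=cv2.INTER_CUBIC))
m,T=c2w('top')
v,u=np.mgrid[150:300,310:480]
P=(np.stack([(u-m['cx'])/m['fx'],-(v-m['cy'])/m['fy'],-np.ones(u.shape)],-1)*d[150:300,310:480,None])@T[:3,:3].T+T[:3,3]
k=(P[...,2]>138)&(P[...,2]<160)&(np.hypot(P[...,0]-497,P[...,1]+246)<45);Q=P[k]
print(cv2.minEnclosingCircle(Q[:,:2].astype(np.float32)),Q.mean(0),s['force'])
E
```

```text
time_s: 33.05
eef_pos: [380.5, -270.1, 209.2]
ee_rot: [-0.0, 0.734, -0.679, -0.0]
force: [0.1, 0.8, -1.0]
grip_width: 0.922
((499.4014587402344, -245.6664276123047), 34.50592803955078) [ 499.47393818 -244.88132701  145.72562957] [ 0.0813309   0.78292882 -0.98611132]
```

View pics/t23z.png

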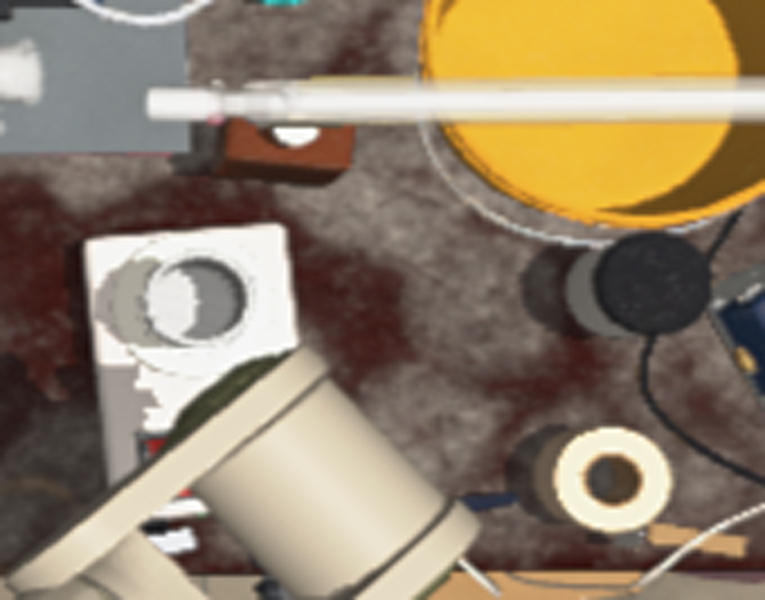

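The beaker is mouth-up in the middle of the plate, at (195,300) in the zoomed view. The tin and the label roll have not moved.

```bash
python3 -c "
from rig import *
print(finish_job())"
```

```text
the job is handed in; nothing more can be done
None
```

I handed the job in at about 33 s on the robot's clock, with every step done in the order asked. I have no verdict on it; `finish_job()` reports none.

- **Beaker:** I laid it on its side to change grip, turned it mouth-up and set it on the plate. It stands by itself with its mouth at (499.4, -245.7), about 1.5 mm from the plate centre in the same top camera. It had not moved when I checked again at the end.
- **Heater switch:** with the beaker standing, I lifted the cover fully open and pushed the toggle left until it met its end stop. The wrist camera then put its tip about 13 mm left of the pivot, which matches "on". I did not see the toggle again after the cover came down over it.
- **Cover:** closed again and level, with its top at 95.8 mm, the same as before I opened it.
- **Tin and rolls:** the tin and the label roll look unmoved in the last top view. I did not check the tape roll at the end, but the arm never worked near where I took it to be.

**Firm first touch:** my first try at lowering the beaker pressed it on the plate at about 43 N vertically (about 50 N in total at the wrist). I had misjudged how far it reached below the grip. The force went through the held beaker, not the arm or gripper body. I backed off and set it down again at about 20 N, easing to 7 N before letting go. A fit after the first touch showed it tilted about 1.4° in the grip. The later pictures show it standing free on the plate.

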